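# Turn the key board over and line up the room keys

### The job

Get the guest-house hall table ready: turn the wooden key board over, so that the face with the rail is up, and seat it fully home and flat on the pins of its stand again (it goes on only one way round). Then set every wooden key fob on the board, lying flat on a broad side (either one), side by side in one straight row, each with one short end against the rail and with no gaps of more than a few millimetres between fobs or at the rail. Do not disturb the bowl, the candle jar or the plant pot; the steel letter rack may be used to hold the board on end while you change your grip.

Things in the scene. Friction and masses are not known exactly. Their poses are not given: they have to be found in the camera images.
- board: Light-wood board, 190 (x) x 64 (y) x 14 mm, 250 g. Origin: centre of its railed face (without the rail), face down at the start; z points out of the plain face. A rail 8 mm wide, 7 mm high covers y = -32 to -24 along that face, to z = -7. Three square 14 mm through holes, as the pins. Starts on the stand with the stand's axes; at the end z is down, x reversed, y the stand's (turned end over end).
- stand: Fixed dark-wood plinth, 150 (x) x 42 (y) x 40 mm, foot 168 x 60 x 6 mm; the board's rail at first hangs beside it. Origin: centre of its underside, z up; x lies roughly across the line of sight from the robot. On its top three steel pins, 10 mm thick, 11 mm high (to z = 51), tips tapered, at (x, y) = (-55, -10), (55, -10), (0, 10) mm: the board fits only one way round.
- rack: Fixed dark-steel letter rack: base 46 (x) x 100 (y) x 8 mm, two upright walls 6 mm thick along y, tops at 70 mm; the slot between is 30 mm wide (x), open at both ends, its floor at 8 mm. Origin: centre of its underside, z up; x lies roughly across the line of sight from the robot. The board can stand in it on a short end, faces to the rack's +x and -x, leaning up to about 9 degrees.
- fob0: Wooden key fob, a block 62 (its x) x 40 (its y) x 22 mm high, 60 g, with a flat brass key shape let into each 62 x 40 broad side (either may be up). Lies flat on the table at the start. Origin at the block's centre, z out of a broad side. Three or all four of the four identical fobs are present (None: absent, or held).
- fob1: Wooden key fob, a block 62 (its x) x 40 (its y) x 22 mm high, 60 g, with a flat brass key shape let into each 62 x 40 broad side (either may be up). Lies flat on the table at the start. Origin at the block's centre, z out of a broad side. Three or all four of the four identical fobs are present (None: absent, or held).
- fob2: Wooden key fob, a block 62 (its x) x 40 (its y) x 22 mm high, 60 g, with a flat brass key shape let into each 62 x 40 broad side (either may be up). Lies flat on the table at the start. Origin at the block's centre, z out of a broad side. Three or all four of the four identical fobs are present (None: absent, or held).
- fob3: Wooden key fob, a block 62 (its x) x 40 (its y) x 22 mm high, 60 g, with a flat brass key shape let into each 62 x 40 broad side (either may be up). Lies flat on the table at the start. Origin at the block's centre, z out of a broad side. Three or all four of the four identical fobs are present (None: absent, or held).
- bowl: White ceramic bowl, 90 mm across, 50 mm high, origin under its centre. Leave alone.
- candle: Amber candle jar with a lid, 70 mm across, 75 mm high, origin under its centre. Leave alone.
- plant: Terracotta plant pot, 104 mm across, 70 mm high with leaves to 140 mm, origin under its centre. Leave alone.
Things that resemble listed ones, but are neither listed nor needed, are in the scene too. Leave any green or pink look-alike of the fob3 alone. Leave any turquoise look-alike of the fob0 alone.

How it is judged (in metres and radians):
On the way:
1. the key board is turned over and seated flat on the stand's pins, rail up, and let go (angle between board's own z axis and vertical above 3.07 rad and x of board in the frame of stand between -0.005 and 0.005 m and y of board in the frame of stand between -0.005 and 0.005 m and z of board in the frame of stand between 0.05 and 0.057 m and angle between the x axis of board and the x axis of stand, either way round below 0.07 rad and contact force between board and the fingers below 0.1 N), for 0.3 s.
At the end, for the whole second after the job is handed in: The board is seated rail up on the pins (level within 4 degrees, within 5 mm). Every fob present lies at rest flat on it, square to the rail within 7 degrees, its end within about 5 mm of the rail, within 6 mm of a neighbour, all in one unbroken row (angle between board's own z axis and vertical above 3.07 rad and x of board in the frame of stand between -0.005 and 0.005 m and y of board in the frame of stand between -0.005 and 0.005 m and z of board in the frame of stand between 0.05 and 0.057 m and angle between the x axis of board and the x axis of stand, either way round below 0.07 rad and z of fob0 in the frame of board between -0.0145 and -0.0075 m and angle between the z axis of each of fob0, fob1, fob2, fob3 and the z axis of board, either way round below 0.08 rad and y of fob0 in the frame of board between 0.003 and 0.0125 m and x of fob0 in the frame of board between -0.079 and 0.079 m and angle between the x axis of each of fob0, fob1, fob2, fob3 and the y axis of board, either way round below 0.13 rad and linear speed of each of fob0, fob1, fob2, fob3 below 0.02 m/s and (distance between fob0 and fob1 below 0.046 m or distance between fob0 and fob2 below 0.046 m or distance between fob0 and fob3 below 0.046 m) and z of fob1 in the frame of board between -0.0145 and -0.0075 m and y of fob1 in the frame of board between 0.003 and 0.0125 m and x of fob1 in the frame of board between -0.079 and 0.079 m and (distance between fob1 and fob0 below 0.046 m or distance between fob1 and fob2 below 0.046 m or distance between fob1 and fob3 below 0.046 m) and z of fob2 in the frame of board between -0.0145 and -0.0075 m and y of fob2 in the frame of board between 0.003 and 0.0125 m and x of fob2 in the frame of board between -0.079 and 0.079 m and (distance between fob2 and fob0 below 0.046 m or distance between fob2 and fob1 below 0.046 m or distance between fob2 and fob3 below 0.046 m) and z of fob3 in the frame of board between -0.0145 and -0.0075 m and y of fob3 in the frame of board between 0.003 and 0.0125 m and x of fob3 in the frame of board between -0.079 and 0.079 m and (distance between fob3 and fob0 below 0.046 m or distance between fob3 and fob1 below 0.046 m or distance between fob3 and fob2 below 0.046 m) and distance between each of fob1, fob2, fob3 and fob0 below 0.134 m and distance between each of fob2, fob3 and fob1 below 0.134 m and distance between fob3 and fob2 below 0.134 m); the robot touches nothing.
It fails at once if the bowl is moved (distance of bowl from where it was at the start of the episode above 0.03 m).
It fails at once if the candle jar is moved (distance of candle from where it was at the start of the episode above 0.03 m).
It fails at once if the plant pot is moved (distance of plant from where it was at the start of the episode above 0.03 m).
Of fob0, fob1, fob2, fob3 only 3 to 4 are there at a start; the rules pass over those that are not, and their reading is None.
At some moment in a run one of fob0, fob1, fob2, fob3 may be knocked a few centimetres aside while the robot is not near it.
It also fails if it takes over 210 s, if anything falls off the work surface, if the arm or the gripper's body presses on something with over 40 N, if the wrist force passes 120 N, or if a joint passes its speed limit or range.

### The arm

A 6-joint arm with a two-finger parallel gripper is mounted at the origin on the work surface. World frame = base frame: x ahead of the robot, y to its left, z up, the work surface at z = 0. Lengths are in mm, angles in rad, forces in N, time in s.
With the tool pointing down it reaches from about 325 to 900 mm from the base axis. Payload 6.1 kg.
Tool frame: the origin (TCP) lies at the very end of the fingers, on their centre line; the grasp point (between the pads) lies 19 mm behind it; z points along the fingers, y is the direction in which the jaws open and shut (so a half turn about z gives the same grasp; the last joint's range is limited). The gripper opens to 87 mm and grips with 3 to 60 N. Pads are 19 mm wide; open, the fingers measure 117 mm over their backs; the gripper's body (75 mm by 190 mm) begins 51 mm behind the grasp point.
Start: joints at [1.111, 0.22, 1.526, -0, 1.395, -0.126], TCP at [204.77, 590.495, 194.538] pointing down, gripper open.
Joint ranges: [-2.98, 2.98], [-0.91, 2.08], [0.09, 2.57], [-1.24, 4.39], [0.2, 2.65], [-2.68, 2.68]. Speed limits (rad/s): [2.57, 2.57, 3.01, 3.14, 3.14, 3.14].

### API

Orientations are given as [roll, pitch, yaw] about the fixed x, y, z axes, in that order (R = Rz(yaw) Ry(pitch) Rx(roll)).
In Python, from bench import manip gives the robot as it stands.
- The arm moves only by the tool servo_tool, never from a script. Its argument "rows" is a list of rows, each a list of 7 numbers: the shift along the world's x, y, z in cm, then the turn, a rotation vector about the world's x, y, z in degrees, then the opening, from 0 (shut) to 1 (fully open). In form: [[dx, dy, dz, ax, ay, az, jaw], ...]. A call has 1 to 5 rows; each row is the pose to reach, as a shift and turn from the pose commanded when the call began; what a row does not reach only later rows make up. A row lasts 1/10 s, in which the tool goes at most 50 mm and 8.59 degrees, less where a joint would pass 70% of its speed; a pose out of reach is approached as far as the arm can. A call with a gripper value outside its range is refused whole. The fingers move at their own pace and stop on an object; "grip_force" is the grip in N (left out, the last holds). Time passes only in rows, so rows that repeat a pose let the fingers close. It gives the time, the measured TCP pose, the force and the opening at its end, in the units of the state.
- manip.get_obs(): the state, without advancing time (a new reading comes with each control period).
- manip.read_camera(name): name is "scene" or "top"; returns a dict with "pixels" (384x512x3 uint8, blue, green, red), "fx", "fy", "cx", "cy" (pixels), "pose" (4x4, takes a point from camera to world coordinates). Camera axes: x right, y up, looking along -z (the intrinsics and any distortion apply to the point x, -y, -z); pixel columns grow to the right and rows downward; lengths in mm; the calibration is good to about 2 mm. A picture is of the moment at which its call begins. There is no depth.
- manip.finish_job(): hands the job in, once; it reports no verdict.
The state is a dict: "time": time; "qpos": joint angles; "joint_velocities": joint speeds; "effort": joint torques, N m; "ee_pos": TCP position; "ee_rot": TCP orientation; "wrist_force": force on the tool from outside, world axes, zero at the start; "ft_torque": the same for the moment, N m; "finger_gap": finger opening in mm.
Only numpy, scipy, OpenCV 4.12 (cv2) and the standard library are available. Lean on these libraries where they do the work, as an engineer would, in place of code of your own. Each camera call takes 0.05 s, during which the arm holds its last target. There are 200 camera calls.

## Working session

There is one attempt and no reset: what is moved stays moved. The work goes in short steps, Python scripts to look and compute and a tool call to move; the robot and the scene stay as the last step left them, time stands still between calls to the robot, and variables do not carry over. Pictures are saved under pics/ and viewed, about 12 in all and at most 16, crops included, and the job is handed in when it is done.

Besides the shell and the picture viewer there is one more tool, called after "Call:" as name(argument=value, ...), one argument or row to a line, values as JSON. servo_tool: Moves the arm, as the interface text tells. Its arguments: {"type":"object","properties":{"rows":{"type":"array"},"grip_force":{"type":"number"}},"required":["rows"]}

```bash
ls; mkdir -p pics
cat > h.py <<'E'
import numpy as np, cv2
from bench import manip
def snap(n,name=None):
    c=manip.read_camera(n); c['pixels']=np.ascontiguousarray(c['pixels'])
    if name: cv2.imwrite('pics/'+name,c['pixels'])
    return c
def ray(c,u,v):
    P=np.array(c['pose']); d=np.array([(u-c['cx'])/c['fx'],-(v-c['cy'])/c['fy'],-1.0])
    return P[:3,3],P[:3,:3]@d
def onz(c,u,v,z):
    o,d=ray(c,u,v); return o+d*(z-o[2])/d[2]
def proj(c,p):
    P=np.array(c['pose']); q=P[:3,:3].T@(np.array(p,float)-P[:3,3])
    return c['cx']+c['fx']*q[0]/-q[2], c['cy']-c['fy']*q[1]/-q[2]
E
python3 - <<'E'
from h import *
for n in('scene','top'):
    c=snap(n,n+'0.png'); print(n,{k:np.round(v,3).tolist() for k,v in c.items() if k!='pixels'})
print(manip.get_obs())
E
```

```text
pics
scene {'fx': 358.209, 'fy': 358.209, 'cx': 257.799, 'cy': 183.645, 'pose': [[0.596, -0.511, 0.619, 1092.613], [0.803, 0.383, -0.456, -339.103], [-0.004, 0.769, 0.639, 546.198], [0.0, 0.0, 0.0, 1.0]]}
top {'fx': 426.853, 'fy': 426.853, 'cx': 252.774, 'cy': 191.582, 'pose': [[0.004, 0.993, -0.121, 483.019], [-1.0, 0.005, 0.012, 8.113], [0.013, 0.121, 0.993, 1085.235], [0.0, 0.0, 0.0, 1.0]]}
{'time': 0.1, 'qpos': array([ 1.11086958e+00,  2.21130711e-01,  1.52751652e+00, -1.28689070e-05,
        1.39473442e+00, -1.26089105e-01]), 'joint_velocities': array([-1.71569489e-06, -2.83098530e-03, -2.27468189e-03,  1.61325282e-03,
        2.55156131e-04, -2.69487302e-04]), 'effort': array([ 8.11974332e-04, -4.95938551e+01, -3.88521910e+01,  7.00924988e-02,
        5.14416152e-02, -5.58842248e-05]), 'ee_pos': array([204.51479818, 589.92631805, 193.5464827 ]), 'ee_rot': array([-3.13981627e+00, -2.12409849e-04,  2.80775709e+00]), 'wrist_force': array([ 0.13643577, -0.0430007 , -0.77581033]), 'ft_torque': array([ 0.01967025, -0.02802819, -0.00020411]), 'finger_gap': 86.97176996545114}
```

View pics/top0.png

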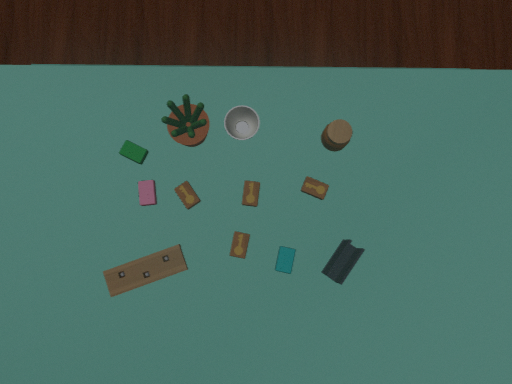

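View pics/scene0.png

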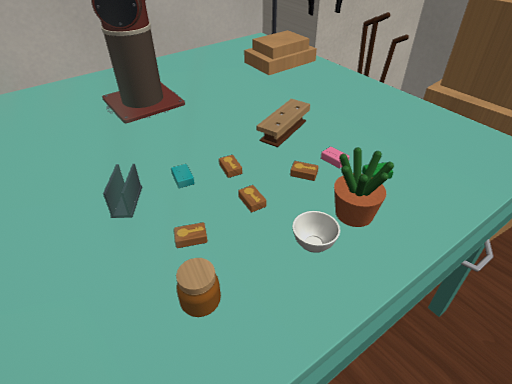

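Fobs in the top image are at (188,195), (251,194), (315,188) and (240,245). The board is at (146,271) with holes at (122,274), (146,274) and (166,258), and the rack is at (343,262). The look-alikes to leave alone are turquoise (286,260), pink (148,193) and green (134,152). All four fobs are present, as they're the only orange-brown blocks with a brass key.

```bash
cat >> h.py <<'E'
def blobs(img,lo,hi,amin=60):
    hsv=cv2.cvtColor(img,cv2.COLOR_BGR2HSV); m=cv2.inRange(hsv,np.array(lo),np.array(hi))
    m=cv2.morphologyEx(m,cv2.MORPH_CLOSE,np.ones((3,3)))
    return [k for k in cv2.findContours(m,cv2.RETR_EXTERNAL,cv2.CHAIN_APPROX_NONE)[0] if cv2.contourArea(k)>amin]
def rect(c,k,z):
    pts=np.array([onz(c,u,v,z)[:2] for u,v in k[:,0]],np.float32)
    (x,y),(w,h),a=cv2.minAreaRect(pts)
    if w<h: w,h,a=h,w,a+90
    return np.round([x,y,w,h,(a+90)%180-90],1)  # long axis angle, deg
E
python3 - <<'E'
from h import *
c=snap('top')
hsv=cv2.cvtColor(c['pixels'],cv2.COLOR_BGR2HSV)
for p in [(110,280),(188,200),(240,250),(343,262),(300,300),(126,274),(175,252)]: print(p,hsv[p[1],p[0]])
for k in blobs(c['pixels'],(3,60,40),(25,255,255)):
    print(k[:,0].mean(0).round(),'A',cv2.contourArea(k),'z22',rect(c,k,22),'z54',rect(c,k,54))
for k in blobs(c['pixels'],(60,0,0),(110,255,75)): print('dark',k[:,0].mean(0).round(),cv2.contourArea(k),'z70',rect(c,k,70),rect(c,k,0))
crop=cv2.resize(c['pixels'][230:310,95:195],None,fx=4,fy=4,interpolation=cv2.INTER_CUBIC)
crop2=cv2.resize(c['pixels'][225:305,300:400],None,fx=4,fy=4,interpolation=cv2.INTER_CUBIC)
cv2.imwrite('pics/crop1.png',np.hstack([crop,crop2]))
E
```

```text
(110, 280) [17 98 94]
(188, 200) [ 21 133 119]
(240, 250) [ 21 130 118]
(343, 262) [97 59 56]
(300, 300) [ 83  94 122]
(126, 274) [17 96 96]
(175, 252) [18 84 97]
[145. 270.] A 2017.5 z22 [417.7 258.  195.   63.7 -69.9] z54 [419.7 250.4 189.2  61.8 -69.9]
[239. 245.] A 339.5 z22 [480.6  27.7  59.6  37.9 -11. ] z54 [480.7  27.1  57.8  36.7 -11. ]
[251. 193.] A 328.0 z22 [ 6.089e+02  3.000e-01  6.080e+01  3.790e+01 -6.700e+00] z54 [ 6.052e+02  6.000e-01  5.900e+01  3.670e+01 -6.700e+00]
[187. 195.] A 342.0 z22 [604.2 160.1  61.8  37.8  34.7] z54 [600.5 155.5  60.   36.7  34.7]
[315. 187.] A 333.5 z22 [ 623.8 -160.8   60.5   39.1   67.4] z54 [ 619.6 -155.7   58.7   37.9   67.4]
[337. 133.] A 583.0 z22 [ 765.4 -221.1   73.2   67.2  -27.1] z54 [ 756.9 -214.2   71.    65.2  -27.1]
[190. 130.] A 451.0 z22 [767.6 153.9 106.3  78.3 -66.4] z54 [759.  149.5 103.1  75.9 -66.4]
[257.  33.] A 33235.0 z22 [1028.4  -17.  1356.8  192.7  -89.3] z54 [1012.   -16.2 1316.   186.9  -89.3]
dark [343. 260.] 903.5 z70 [ 443.8 -216.8  100.7   54.4  -34.7] [ 441.1 -232.3  107.6   58.2  -34.7]
dark [184. 116.] 703.5 z70 [791.5 165.3 104.6 101.8 -41. ] [812.8 176.2 111.8 108.8 -41. ]
```

View pics/crop1.png

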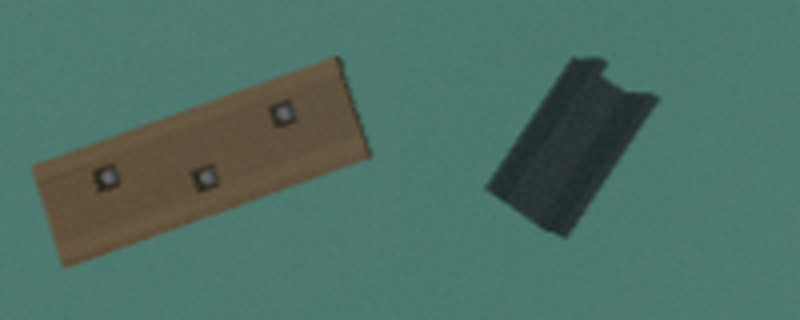

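Run:
```python
from h import *
c=snap('top'); g=cv2.cvtColor(c['pixels'],cv2.COLOR_BGR2GRAY)
P=[]
for cx,cy in [(121.7,274.4),(146.5,274.5),(166,258.3)]:
    w=g[int(cy)-5:int(cy)+7,int(cx)-5:int(cx)+7].astype(float); m=np.clip(np.median(w)-w-10,0,None)
    # dark ring centroid
    vv,uu=np.mgrid[int(cy)-5:int(cy)+7,int(cx)-5:int(cx)+7]; u=(m*uu).sum()/m.sum(); v=(m*vv).sum()/m.sum()
    P.append(onz(c,u,v,53)[:2]); print(u,v,P[-1])
P=np.array(P); d=P[0]-P[2]; print('len',np.linalg.norm(d),'ang',np.degrees(np.arctan2(d[1],d[0])))
x=d/np.linalg.norm(d); y=np.array([-x[1],x[0]]); m=(P[0]+P[2])/2
print('mid hole rel',(P[1]-m)@x,(P[1]-m)@y,'centre',m+10*y, P[1]-10*y)
for u,v in [(341.2,284.2),(365,249.2)]: print('rack R top',onz(c,u,v,70))
for u,v in [(321.7,271.7),(343,240)]: print('rack L',onz(c,u,v,70),onz(c,u,v,0))
s=snap('scene'); cv2.imwrite('pics/rack.png',cv2.resize(s['pixels'][155:225,90:160],None,fx=8,fy=8,interpolation=cv2.INTER_CUBIC))
```

```text
120.62906309751435 274.4416826003824 [408.97079346 307.87244406]
145.31536926147706 274.54690618762476 [408.89812866 249.51908011]
164.8238841978287 258.48612786489747 [446.71941425 204.4334785 ]
len 110.11166136159622 ang 110.0488552666791
mid hole rel 0.26355406408415283 20.073036338090144 centre [418.45109742 252.72474847] [418.29213509 252.94729292]
rack R top [ 389.23921062 -212.29647998   70.        ]
rack R top [ 470.64935044 -270.46593555   70.        ]
rack L [ 417.91761593 -167.00748717   70.        ] [ 413.4289088  -179.08195885    0.        ]
rack L [ 492.06711796 -218.75246525   70.        ] [ 492.69098792 -234.39473148    0.        ]
```

View pics/rack.png

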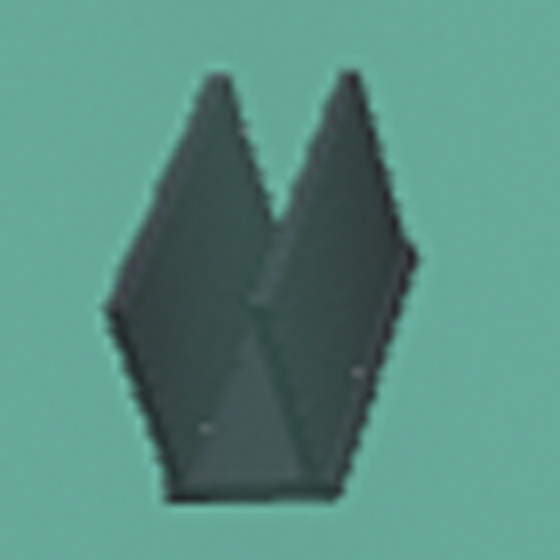

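Run:
```python
from h import *
s=snap('scene'); c=snap('top')
S=lambda x,y:onz(s,90+(x+.5)/8-.5,155+(y+.5)/8-.5,70)[:2]
T=lambda x,y,z=70:onz(c,300+(x-400+.5)/4-.5,225+(y+.5)/4-.5,z)[:2]
for n,a in dict(Lnear=(107,303),Lfar=(212,75),Lfar_in=(230,75),Rnear_in=(250,300),Rnear_out=(270,302),Rfar_in=(342,72),Rfar_out=(357,73)).items(): print('scene',n,S(*a).round(1))
for n,a in dict(Rout_far_robot=(660,97),Rin=(626,93),Rout_near=(565,237),Lout=(572,58),Lin=(605,62)).items(): print('top',n,T(*a).round(1))
```

```text
scene Lnear [ 465.3 -266.6]
scene Lfar [ 385.9 -211.2]
scene Lfar_in [ 388.9 -207.2]
scene Rnear_in [ 485.9 -237.1]
scene Rnear_out [ 489.7 -233.4]
scene Rfar_in [ 406.4 -181.6]
scene Rfar_out [ 409.3 -178.4]
top Rout_far_robot [ 471.4 -269.6]
top Rin [ 473.7 -249.5]
top Rout_near [ 390.  -211.5]
top Lout [ 494.1 -217.9]
top Lin [ 491.8 -237.5]
```

Call:
servo_tool(
  rows=[
    [2.1, -3.4, 0, 0, 0, -5, 1],
    [4.3, -6.7, 0, 0, 0, -10, 1],
    [6.4, -10.1, 0, 0, 0, -15, 1],
    [8.6, -13.5, 0, 0, 0, -20, 1],
    [10.7, -16.8, 0, 0, 0, -25.4, 1],
  ],
)

```text
time: 0.85
ee_pos: [312.4, 421.1, 194.6]
ee_rot: [3.141, 0.0, 2.361]
wrist_force: [0.4, -0.0, 0.1]
finger_gap: 87.0
```

Call:
servo_tool(
  rows=[
    [2.1, -3.4, 0, 0, 0, -5, 1],
    [4.3, -6.7, 0, 0, 0, -10, 1],
    [6.4, -10.1, 0, 0, 0, -15, 1],
    [8.6, -13.5, 0, 0, 0, -20, 1],
    [10.7, -16.8, 0, 0, 0, -25.4, 1],
  ],
)

```text
time: 1.35
ee_pos: [419.5, 253.0, 194.8]
ee_rot: [3.141, 0.0, 1.917]
wrist_force: [1.3, 0.6, -0.3]
finger_gap: 87.0
```

```bash
cat >> h.py <<'E'
import json
def log():
    o=manip.get_obs(); d=[list(map(float,o['qpos'])),list(map(float,o['ee_pos'])),list(map(float,o['ee_rot']))]
    open('log.jsonl','a').write(json.dumps(d)+'\n'); print(round(o['time'],2),'q',o['qpos'].round(3).tolist(),'p',o['ee_pos'].round(1).tolist(),'r',np.degrees(o['ee_rot']).round(1).tolist(),'F',o['wrist_force'].round(1).tolist(),'gap',round(o['finger_gap'],1))
E
echo '[[1.11086958,0.221130711,1.52751652,0,1.39473442,-0.126089105],[204.51479818,589.92631805,193.5464827],[-3.13981627,-0.000212,2.80775709]]' > log.jsonl
python3 -c "
from h import *
log()"
```

```text
1.35 q [0.382, -0.109, 1.869, -0.0, 1.38, 0.035] p [419.5, 253.0, 194.8] r [180.0, 0.0, 109.9] F [1.3, 0.6, -0.3] gap 87.0
```

Call:
servo_tool(
  rows=[
    [0, 0, 0, -8, -3, 0, 1],
    [0, 0, 0, -16, -6, 0, 1],
    [0, 0, 0, -24, -9, 0, 1],
    [0, 0, 0, -28, -10, 0, 1],
    [0, 0, 0, -28, -10, 0, 1],
  ],
)

```text
time: 1.85
ee_pos: [417.5, 255.6, 192.8]
ee_rot: [-3.133, 0.521, 1.927]
wrist_force: [-0.1, -0.1, -0.2]
finger_gap: 87.0
```

```bash
python3 -c "
from h import *
log()"
```

```text
1.85 q [0.737, 0.103, 1.757, -0.478, 1.508, 0.468] p [417.5, 255.6, 192.8] r [-179.5, 29.8, 110.4] F [-0.1, -0.1, -0.2] gap 87.0
```

```bash
cat > kin.py <<'E'
import numpy as np, json
from scipy.spatial.transform import Rotation as Rn
from scipy.optimize import least_squares
E_=lambda s,a:Rn.from_euler(s,a).as_matrix()
R0=E_('z',np.pi/2)
def fk(q,k,s4=1):
    a1,e,h1,L2,a3,L4,L6,e5=k
    w=E_('z',s4*q[3])@E_('y',q[4])
    Rw=w@E_('z',q[5])@R0
    v=np.array([a3,0,L4])+E_('z',s4*q[3])@np.array([0,e5,0])+Rw@[0,0,L6]
    v=np.array([0,0,L2])+E_('y',q[2])@v
    v=np.array([a1,e,h1])+E_('y',q[1])@v
    B=E_('z',q[0])
    return B@v, B@E_('y',q[1]+q[2])@Rw
def data(): return [json.loads(l) for l in open('log.jsonl')]
def fit(s4=1):
    D=data()
    f=lambda k:np.concatenate([fk(q,k,s4)[0]-p for q,p,r in D]+[(k-[0,0,300,400,0,400,200,0])*1e-3])
    return least_squares(f,[0,0,300,400,0,400,200,0.])
if __name__=='__main__':
    for s in(1,-1):
        r=fit(s); print(s,r.x.round(1),np.abs(r.fun[:-8]).max())
        for q,p,rr in data():
            R=fk(q,r.x,s)[1]; print(np.degrees((Rn.from_matrix(R).inv()*Rn.from_euler('xyz',rr)).as_rotvec()).round(1))
E
python3 kin.py
```

```text
1 [2.300e+00 7.810e+01 3.107e+02 4.116e+02 5.250e+01 5.453e+02 3.705e+02
 5.000e-01] 0.01421057787726454
[ 0. -0. -0.]
[-0.  0.  0.]
[-0.  0.  0.]
-1 [  97.8  -92.2 1142.5  352.5 1517.8  723.6 -329.   170.8] 0.028095633154350708
[ 0. -0. -0.]
[-0. -0. -0.]
[-24.7 -48.7  -3.4]
```

```bash
cat >> kin.py <<'E'
LO=np.array([-2.98,-.91,.09,-1.24,.2,-2.68]);HI=np.array([2.98,2.08,2.57,4.39,2.65,2.68])
def toolR(jdeg,tilt,side):
    """jaw axis at azimuth jdeg; tool tilted 'tilt' deg from down, pointing to azimuth jdeg+90*side"""
    j=np.array([np.cos(np.radians(jdeg)),np.sin(np.radians(jdeg)),0]); a=np.radians(jdeg+90*side); n=np.array([np.cos(a),np.sin(a),0])
    z=np.sin(np.radians(tilt))*n-np.cos(np.radians(tilt))*np.array([0,0,1.]); return np.c_[np.cross(j,z),j,z]
def ik(p,R,k,q0):
    f=lambda q:(lambda P:np.r_[(P[0]-p)/100,(P[1]-R).ravel()])(fk(q,k))
    r=min((least_squares(f,np.clip(s,LO+.01,HI-.01),bounds=(LO,HI)) for s in (q0,q0+[.5,.2,0,-1,0,.3],q0+[-.5,.2,0,1,0,-.3],q0+[-.5,.2,-.5,1.6,0,-1])),key=lambda r:r.cost)
    return r.x,r.cost
E
python3 - <<'E'
from kin import *
k=fit().x; q0=np.array(data()[1][0])
S=np.array([418.4,252.8]); K=np.array([439,-223.])
for name,xy,j,zs in(('stand',S,20,(47,120)),('rack',K,-35,(103,180))):
  for side in(1,-1):
    for tilt in (30,45,60,75):
      for z in zs:
        R=toolR(j,tilt,side); p=np.r_[xy,z]+19*R[:,2]
        q,c=ik(p,R,k,q0-[1 if name=='rack' else 0,0,0,0,0,0]); print(name,'side',side,tilt,z,'OK' if c<1e-6 else 'BAD %.3g'%c,q.round(2))
E
```

```text
stand side 1 30 47 OK [ 0.02  0.17  2.04  0.54  1.18 -0.6 ]
stand side 1 30 120 OK [ 0.02  0.04  2.01  0.51  1.31 -0.52]
stand side 1 45 47 OK [-0.12  0.32  2.    0.71  1.33 -0.82]
stand side 1 45 120 OK [-0.12  0.18  1.99  0.69  1.44 -0.73]
stand side 1 60 47 OK [-0.21  0.51  1.93  0.83  1.49 -0.99]
stand side 1 60 120 OK [-0.21  0.35  1.94  0.82  1.58 -0.89]
stand side 1 75 47 OK [-0.27  0.72  1.83  0.91  1.67 -1.1 ]
stand side 1 75 120 OK [-0.27  0.56  1.88  0.92  1.74 -1.01]
stand side -1 30 47 OK [ 0.72  0.3   1.87 -0.52  1.22  0.61]
stand side -1 30 120 OK [ 0.72  0.19  1.84 -0.5   1.34  0.54]
stand side -1 45 47 OK [ 0.84  0.48  1.77 -0.69  1.39  0.79]
stand side -1 45 120 OK [ 0.84  0.36  1.76 -0.68  1.49  0.71]
stand side -1 60 47 OK [ 0.92  0.67  1.66 -0.82  1.57  0.91]
stand side -1 60 120 OK [ 0.92  0.54  1.67 -0.82  1.65  0.83]
stand side -1 75 47 OK [ 0.96  0.86  1.54 -0.93  1.75  0.98]
stand side -1 75 120 OK [ 0.96  0.73  1.59 -0.95  1.81  0.9 ]
rack side 1 30 103 OK [-0.98  0.1   1.98  0.5   1.3  -0.57]
rack side 1 30 180 OK [-0.98 -0.01  1.93  0.49  1.44 -0.49]
rack side 1 45 103 OK [-1.12  0.24  1.95  0.67  1.44 -0.77]
rack side 1 45 180 OK [-1.12  0.11  1.92  0.67  1.56 -0.67]
rack side 1 60 103 OK [-1.21  0.42  1.9   0.8   1.59 -0.92]
rack side 1 60 180 OK [-1.21  0.28  1.89  0.81  1.69 -0.81]
rack side 1 75 103 OK [-1.26  0.62  1.82  0.9   1.75 -1.02]
rack side 1 75 180 OK [-1.26  0.46  1.85  0.92  1.83 -0.92]
rack side -1 30 103 OK [-0.29  0.2   1.86 -0.52  1.29  0.52]
rack side -1 30 180 OK [-0.29  0.1   1.81 -0.5   1.42  0.45]
rack side -1 45 103 OK [-0.17  0.37  1.79 -0.7   1.44  0.7 ]
rack side -1 45 180 OK [-0.17  0.25  1.76 -0.69  1.54  0.61]
rack side -1 60 103 OK [-0.09  0.55  1.7  -0.85  1.6   0.83]
rack side -1 60 180 OK [-0.09  0.42  1.7  -0.85  1.68  0.73]
rack side -1 75 103 OK [-0.04  0.74  1.61 -0.97  1.76  0.92]
rack side -1 75 180 OK [-0.04  0.6   1.64 -0.99  1.83  0.82]
```

Call:
servo_tool(
  rows=[
    [0.1, -0.4, -3.5, 0, 0, 0, 1],
    [0.3, -1.0, -7, 0, 0, 0, 1],
    [0.3, -1.1, -11, 0, 0, 0, 1],
    [0.3, -1.1, -14, 0, 0, 0, 1],
    [0.3, -1.1, -16.4, 0, 0, 0, 1],
  ],
)

```text
time: 2.35
ee_pos: [421.4, 242.6, 29.0]
ee_rot: [-3.136, 0.517, 1.921]
wrist_force: [0.0, -0.0, 0.1]
finger_gap: 87.0
```

Call:
servo_tool(
  rows=[
    [0, 0, 0, 0, 0, 0, 1],
    [0, 0, 0, 0, 0, 0, 1],
    [0, 0, 0, 0, 0, 0, 1],
  ],
)

```text
time: 2.65
ee_pos: [423.2, 244.3, 32.5]
ee_rot: [-3.141, 0.517, 1.92]
wrist_force: [0.7, -0.6, 0.1]
finger_gap: 87.2
```

```bash
python3 -c "
from h import *
log(); s=snap('scene'); cv2.imwrite('pics/g1.png',cv2.resize(s['pixels'][60:180,190:350],None,fx=4,fy=4))"
```

```text
2.65 q [0.714, 0.298, 1.867, -0.513, 1.224, 0.604] p [423.2, 244.3, 32.5] r [-180.0, 29.6, 110.0] F [0.7, -0.6, 0.1] gap 87.2
```

View pics/g1.png

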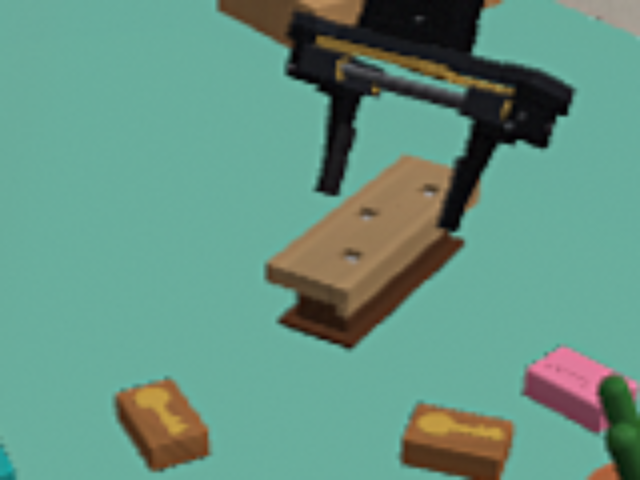

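```bash
python3 -c "
from h import *
s=snap('scene')
j=np.array([.94,.342,0]);T=np.array([423.2,244.3,32.5])
for a in (-43.5,43.5):
  u,v=proj(s,T+a*j); print(((u-190)*4,(v-60)*4))
x=np.array([-.342,.94,0])
for a in((-95,-32),(-95,32),(95,32),(95,-32)):
  u,v=proj(s,np.array([418.4,252.8,54])+a[0]*x+a[1]*np.array([-.94,-.342,0])); print(a,((u-190)*4,(v-60)*4))
"
```

```text
(np.float64(320.2844739310872), np.float64(235.34034326162714))
(np.float64(427.1937487781638), np.float64(269.6229577359551))
(-95, -32) (np.float64(348.0804346038742), np.float64(292.3316067392052))
(-95, 32) (np.float64(265.70858028293605), np.float64(264.5448651953244))
(95, 32) (np.float64(405.6404605941716), np.float64(155.23620194519305))
(95, -32) (np.float64(482.0902531892302), np.float64(176.95941352780403))
```

```bash
python3 -c "
from h import *
log(); s=snap('scene'); t=snap('top'); a=cv2.resize(s['pixels'][60:160,230:330],None,fx=4,fy=4); b=cv2.resize(t['pixels'][220:320,95:195],None,fx=4,fy=4); cv2.imwrite('pics/g2.png',np.hstack([a,b])); log()
j=np.array([.94,.342,0]);T=np.array([423.2,244.3,32.5])
for a in (-43.5,43.5):
  u,v=proj(t,T+a*j); print(((u-95)*4+400,(v-220)*4))
"
```

```text
2.75 q [0.715, 0.298, 1.867, -0.513, 1.224, 0.604] p [423.0, 244.4, 32.4] r [-180.0, 29.7, 110.0] F [-0.1, 0.9, 0.5] gap 86.9
2.85 q [0.715, 0.299, 1.868, -0.514, 1.224, 0.604] p [422.6, 244.2, 31.8] r [-179.9, 29.7, 110.1] F [0.4, 0.6, -0.3] gap 87.0
(np.float64(641.216107344878), np.float64(260.6152944306459))
(np.float64(596.4385266819108), np.float64(123.59637921354681))
```

View pics/g2.png

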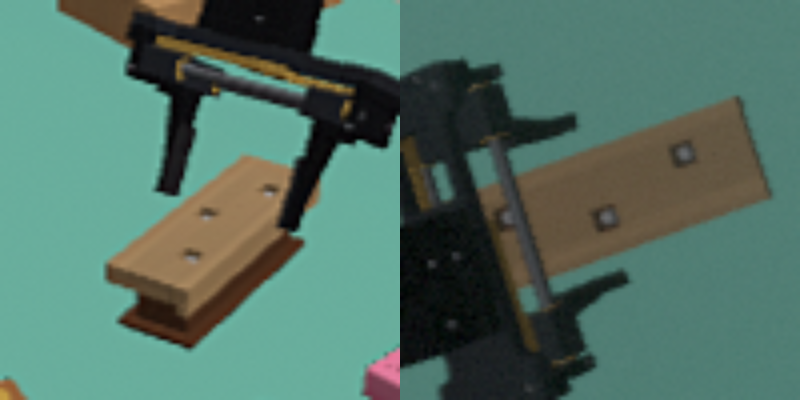

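```bash
cat >> h.py <<'E'
def tri(c1,p1,c2,p2):
    o1,d1=ray(c1,*p1);o2,d2=ray(c2,*p2);A=np.c_[d1,-d2];x=np.linalg.lstsq(A,o2-o1,rcond=None)[0]
    a,b=o1+d1*x[0],o2+d2*x[1]; return (a+b)/2,np.linalg.norm(a-b)
E
python3 -c "
from h import *
s=snap('scene');t=snap('top')
A=tri(s,(230+168/4,60+193/4),t,(95+228/4,220+272/4));B=tri(s,(230+290/4,60+228/4),t,(95+177/4,220+120/4))
print(A,B,(A[0]+B[0])/2,np.linalg.norm(A[0]-B[0]))
log()
"
```

```text
(array([380.53939767, 232.99791048,  63.796578  ]), np.float64(6.3501975604113765)) (array([469.32510234, 266.66089819,  64.00390603]), np.float64(8.543436291241804)) [424.93225    249.82940434  63.90024202] 94.95336265834659
2.95 q [0.715, 0.299, 1.868, -0.514, 1.224, 0.604] p [422.2, 243.9, 31.3] r [-179.8, 29.7, 110.1] F [-0.3, -0.1, -0.1] gap 87.3
```

Call:
servo_tool(
  rows=[
    [0, 0, 4, 0, 0, 0, 1],
    [0, 0, 7, 8, 3, 0, 1],
    [0, 0, 7, 16, 6, 0, 1],
    [0, 0, 7, 24, 9, 0, 1],
    [0, 0, 7, 28, 10, 0, 1],
  ],
)

```text
time: 3.45
ee_pos: [423.7, 243.1, 102.7]
ee_rot: [3.136, -0.004, 1.92]
wrist_force: [-0.0, 0.3, -0.7]
finger_gap: 87.1
```

Call:
servo_tool(
  rows=[
    [0, 0, 0, 0, 0, 0, 1],
    [0, 0, 0, 0, 0, 0, 1],
    [0, 0, 0, 0, 0, 0, 1],
  ],
)

```text
time: 3.75
ee_pos: [421.3, 243.9, 100.3]
ee_rot: [-3.141, 0.001, 1.922]
wrist_force: [0.1, -0.3, 0.6]
finger_gap: 87.2
```

```bash
python3 -c "
from h import *
log(); s=snap('scene'); t=snap('top'); a=cv2.resize(s['pixels'][50:150,230:330],None,fx=4,fy=4); b=cv2.resize(t['pixels'][220:320,95:195],None,fx=4,fy=4)
o=manip.get_obs();T=o['ee_pos'];j=np.array([.94,.342,0])
for g in (-43.5,43.5):
  for c,im,u0,v0 in((s,a,230,50),(t,b,95,220)):
    u,v=proj(c,T+g*j); cv2.circle(im,(int((u-u0)*4),int((v-v0)*4)),3,(255,255,0),-1)
cv2.imwrite('pics/g3.png',np.hstack([a,b]))
"
```

```text
3.75 q [0.364, -0.021, 1.971, -0.001, 1.192, 0.013] p [421.3, 243.9, 100.3] r [-180.0, 0.1, 110.1] F [0.1, -0.3, 0.6] gap 87.2
```

View pics/g3.png

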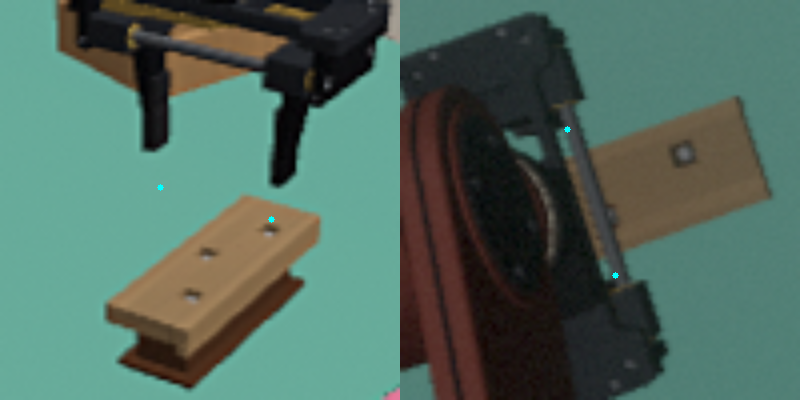

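```bash
python3 -c "
from h import *
s=snap('scene')
t=np.array([.17,-.47,-.866])
for T,tt in((np.array([423.,244.3,32.2]),t),(np.array([421.3,243.9,100.3]),np.array([0,0,-1.]))):
  for d in(20,25,30,35):
    b=np.array(proj(s,T)); print(d,'vert',(np.array(proj(s,T+[0,0,d]))-b)*4,'axis',(np.array(proj(s,T-d*tt))-b)*4)
"
```

```text
20 vert [  1.18456271 -25.22511352] axis [  8.24675013 -27.74500091]
25 vert [  1.48546565 -31.63280366] axis [ 10.32043414 -34.72161154]
30 vert [  1.78831037 -38.08184383] axis [ 12.39895028 -41.71447919]
35 vert [  2.09311573 -44.57263557] axis [ 14.48231547 -48.72366076]
20 vert [  1.26550259 -27.55030607] axis [  1.26550259 -27.55030607]
25 vert [  1.5871941  -34.55361032] axis [  1.5871941  -34.55361032]
30 vert [  1.91105498 -41.60414218] axis [  1.91105498 -41.60414218]
35 vert [  2.23710724 -48.70238099] axis [  2.23710724 -48.70238099]
```

Call:
servo_tool(
  rows=[
    [0, 0, -1, 0, 0, 0, 0],
    [0, 0, -2, 0, 0, 0, 0],
    [0, 0, -3, 0, 0, 0, 0],
    [0, 0, -3.5, 0, 0, 0, 0],
    [0, 0, -3.8, 0, 0, 0, 0],
  ],
  grip_force=10,
)

```text
time: 4.4
ee_pos: [421.0, 243.2, 61.3]
ee_rot: [-3.14, 0.0, 1.921]
wrist_force: [-0.4, -0.0, 1.2]
finger_gap: 54.8
```

Call:
servo_tool(
  rows=[
    [0, 0, -0.3, 0, 0, 0, 0],
    [0, 0, -0.6, 0, 0, 0, 0],
    [0, 0, -0.8, 0, 0, 0, 0],
    [0, 0, -1, 0, 0, 0, 0],
    [0, 0, -1, 0, 0, 0, 0],
  ],
)

```text
time: 4.9
ee_pos: [421.7, 243.4, 52.4]
ee_rot: [-3.141, -0.0, 1.921]
wrist_force: [-0.2, -0.6, -0.3]
finger_gap: 14.9
```

```bash
python3 -c "
from h import *
log(); s=snap('scene'); t=snap('top'); a=cv2.resize(s['pixels'][50:150,230:330],None,fx=4,fy=4); b=cv2.resize(t['pixels'][220:320,95:195],None,fx=4,fy=4)
o=manip.get_obs();T=o['ee_pos'];j=np.array([.94,.342,0])
for c,im,u0,v0 in((s,a,230,50),(t,b,95,220)):
    u,v=proj(c,T); cv2.circle(im,(int((u-u0)*4),int((v-v0)*4)),3,(255,255,0),-1)
cv2.imwrite('pics/g4.png',np.hstack([a,b]))
"
```

```text
4.9 q [0.361, 0.046, 2.005, 0.0, 1.091, 0.011] p [421.7, 243.4, 52.4] r [-180.0, -0.0, 110.1] F [-0.2, -0.6, -0.3] gap 14.9
```

View pics/g4.png

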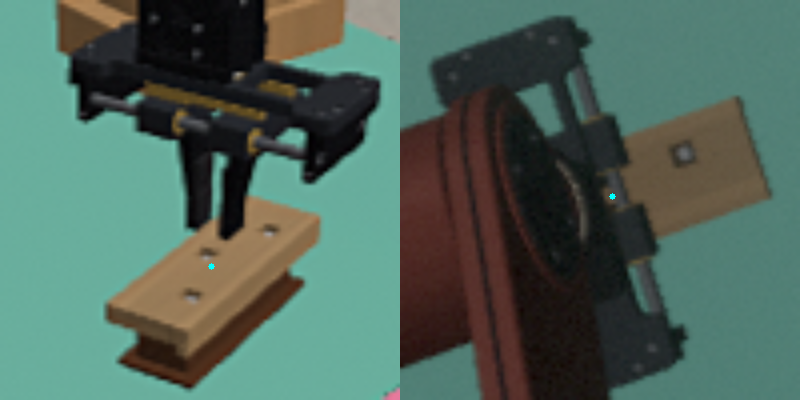

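Call:
servo_tool(
  rows=[
    [0, 0, -0.6, 0, 0, 0, 0],
    [0, 0, -1.2, 0, 0, 0, 0],
    [0, 0, -1.7, 0, 0, 0, 0],
    [0, 0, -1.8, 0, 0, 0, 0],
    [0, 0, -1.8, 0, 0, 0, 0],
  ],
)

```text
time: 5.5
ee_pos: [421.4, 243.4, 34.1]
ee_rot: [-3.141, 0.0, 1.921]
wrist_force: [-0.5, 0.1, -0.3]
finger_gap: 0.7
```

Call:
servo_tool(
  rows=[
    [0, 0, -0.2, 0, 0, 0, 0],
    [0, 0, -0.3, 0, 0, 0, 0],
    [0, 0, -0.4, 0, 0, 0, 0],
    [0, 0, -0.4, 0, 0, 0, 0],
  ],
)

```text
time: 5.9
ee_pos: [421.7, 243.5, 30.4]
ee_rot: [-3.141, -0.0, 1.921]
wrist_force: [-0.0, 0.1, -0.0]
finger_gap: 0.7
```

Call:
servo_tool(
  rows=[
    [0, 0, -0.1, 0, 0, 0, 0],
    [0, 0, -0.2, 0, 0, 0, 0],
    [0, 0, -0.2, 0, 0, 0, 0],
  ],
)

```text
time: 6.2
ee_pos: [421.6, 243.5, 28.4]
ee_rot: [-3.141, -0.0, 1.921]
wrist_force: [0.2, -0.5, -0.3]
finger_gap: 0.2
```

Call:
servo_tool(
  rows=[
    [0, 0, -0.1, 0, 0, 0, 0],
    [0, 0, -0.1, 0, 0, 0, 0],
  ],
)

```text
time: 6.4
ee_pos: [421.7, 243.5, 27.4]
ee_rot: [-3.141, 0.0, 1.921]
wrist_force: [0.6, -0.2, -0.9]
finger_gap: 0.4
```

Call:
servo_tool(
  rows=[
    [0, 0, -0.1, 0, 0, 0, 0],
    [0, 0, -0.1, 0, 0, 0, 0],
  ],
)

```text
time: 6.6
ee_pos: [421.8, 243.5, 26.5]
ee_rot: [-3.142, 0.0, 1.921]
wrist_force: [0.1, 0.4, -0.2]
finger_gap: 0.5
```

Call:
servo_tool(
  rows=[
    [0, 0, -0.1, 0, 0, 0, 0],
    [0, 0, -0.1, 0, 0, 0, 0],
  ],
)

```text
time: 6.8
ee_pos: [421.8, 243.5, 26.4]
ee_rot: [-3.141, 0.0, 1.921]
wrist_force: [-4.0, -1.1, 8.1]
finger_gap: 0.4
```

Call:
servo_tool(
  rows=[
    [0, 0, -0.1, 0, 0, 0, 0],
    [0, 0, -0.1, 0, 0, 0, 0],
  ],
)

```text
time: 7.0
ee_pos: [421.8, 243.5, 26.3]
ee_rot: [-3.141, 0.0, 1.921]
wrist_force: [-7.7, -3.0, 16.3]
finger_gap: 0.7
```

Call:
servo_tool(
  rows=[
    [0, 0, 4, 0, 0, 0, 1],
    [0, 0, 8, -8, -3, 0, 1],
    [0, 0, 9, -16, -6, 0, 1],
    [0.2, -0.6, 9, -24, -8.7, 0, 1],
    [0.5, -1.3, 9, -28.2, -10.2, 0, 1],
  ],
  grip_force=50,
)

```text
time: 7.5
ee_pos: [426.9, 232.3, 115.4]
ee_rot: [3.141, 0.527, 1.923]
wrist_force: [0.0, -0.0, -0.3]
finger_gap: 32.6
```

Call:
servo_tool(
  rows=[
    [0, 0, 0, 0, 0, 0, 1],
    [0, 0, -3, 0, 0, 0, 1],
    [0, 0, -6, 0, 0, 0, 1],
    [0, 0, -9, 0, 0, 0, 1],
    [0, 0, -10.7, 0, 0, 0, 1],
  ],
)

```text
time: 8.0
ee_pos: [424.3, 228.6, 5.5]
ee_rot: [-3.133, 0.522, 1.922]
wrist_force: [-1.0, -0.3, -0.0]
finger_gap: 72.3
```

Call:
servo_tool(
  rows=[
    [0, 0, 0, 0, 0, 0, 1],
    [0, 0, 0, 0, 0, 0, 1],
    [0, 0, 0, 0, 0, 0, 0.9],
  ],
)

```text
time: 8.3
ee_pos: [428.2, 231.2, 9.0]
ee_rot: [3.14, 0.522, 1.92]
wrist_force: [-0.2, 0.1, -0.6]
finger_gap: 83.6
```

```bash
python3 -c "
from h import *
log(); s=snap('scene'); t=snap('top'); a=cv2.resize(s['pixels'][50:150,230:330],None,fx=4,fy=4); b=cv2.resize(t['pixels'][220:320,95:195],None,fx=4,fy=4)
cv2.imwrite('pics/g5.png',np.hstack([a,b]))
"; python3 kin.py | head -1
```

```text
8.3 q [0.693, 0.327, 1.887, -0.535, 1.174, 0.616] p [428.2, 231.2, 9.0] r [179.9, 29.9, 110.0] F [-0.2, 0.1, -0.6] gap 83.6
1 [  0.   78.6 311.1 411.6  52.4 547.7 370.7   0. ] 0.0033160183045310987
```

View pics/g5.png

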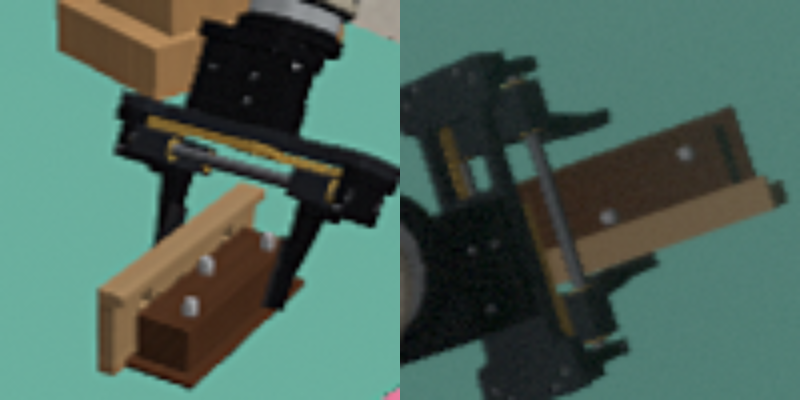

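The board is off its pins. The fingers weren't fully open when they went down, so they tipped it, and it now stands on its long edge against the robot side of the stand with the rail on top. I'll back off straight up and measure it again.

Call:
servo_tool(
  rows=[
    [0, 0, 2, 0, 0, 0, 1],
    [0, 0, 5, 0, 0, 0, 1],
    [0, 0, 9, 0, 0, 0, 1],
    [0, 0, 13, 0, 0, 0, 1],
    [0, 0, 16, 0, 0, 0, 1],
  ],
)

```text
time: 8.9
ee_pos: [427.7, 231.3, 171.3]
ee_rot: [3.139, 0.522, 1.92]
wrist_force: [-0.1, 0.4, 0.4]
finger_gap: 86.9
```

Call:
servo_tool(
  rows=[
    [-2, 4, 2, 8, 3, 0, 1],
    [-4, 8, 3, 16, 6, 0, 1],
    [-6, 12, 4, 24, 8.7, 0, 1],
    [-8, 16, 5, 28.2, 10.2, 0, 1],
    [-10, 20, 5, 28.2, 10.2, 0, 1],
  ],
)

```text
time: 9.4
ee_pos: [328.5, 431.4, 221.7]
ee_rot: [3.135, -0.005, 1.917]
wrist_force: [0.7, 0.1, 0.3]
finger_gap: 87.0
```

```bash
python3 -c "
from h import *
log(); s=snap('scene'); t=snap('top'); a=cv2.resize(s['pixels'][70:160,240:320],None,fx=5,fy=5,interpolation=cv2.INTER_CUBIC); b=cv2.resize(t['pixels'][230:320,100:180],None,fx=5,fy=5,interpolation=cv2.INTER_CUBIC)
cv2.imwrite('pics/g6.png',np.hstack([a,b]))
"
```

```text
9.4 q [0.773, -0.002, 1.717, 0.002, 1.419, 0.426] p [328.5, 431.4, 221.7] r [179.6, -0.3, 109.9] F [0.7, 0.1, 0.3] gap 87.0
```

View pics/g6.png

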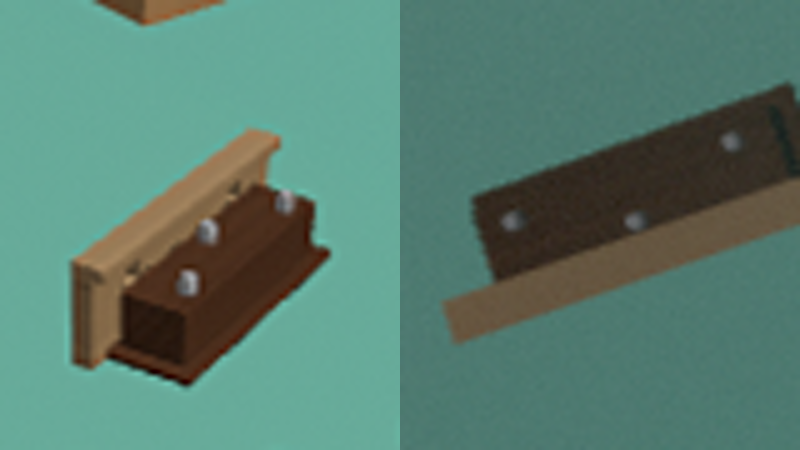

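```bash
python3 -c "
from h import *
t=snap('top')
for k in blobs(t['pixels'],(3,60,70),(25,255,255)):
    m=k[:,0].mean(0)
    if m[0]<220 and m[1]>215: print(m, cv2.contourArea(k),'z64',rect(t,k,64),'z60',rect(t,k,60))
"
```

```text
[148.02380952 280.60119048] 635.0 z64 [396.3 239.5 188.8  20.7 -70.7] z60 [396.  240.4 189.5  20.8 -70.7]
```

Call:
servo_tool(
  rows=[
    [2, -3.6, 0, 0, 0, 0, 0],
    [4, -7.2, 0, 0, 0, 0, 0],
    [6, -10.8, 0, 0, 0, 0, 0],
    [8.2, -14.4, 0, 0, 0, 0, 0],
    [10.2, -17.9, 0, 0, 0, 0, 0],
  ],
  grip_force=15,
)

```text
time: 10.05
ee_pos: [429.6, 249.0, 218.0]
ee_rot: [3.141, 0.001, 1.921]
wrist_force: [-0.1, 0.5, 0.1]
finger_gap: 55.0
```

Call:
servo_tool(
  rows=[
    [0, 0, -3, 0, 0, 0, 0],
    [0, 0, -6, 0, 0, 0, 0],
    [0, 0, -9, 0, 0, 0, 0],
    [0, 0, -12, 0, 0, 0, 0],
    [0, 0, -14, 0, 0, 0, 0],
  ],
)

```text
time: 10.55
ee_pos: [427.8, 249.9, 75.6]
ee_rot: [-3.139, 0.001, 1.921]
wrist_force: [0.2, -1.2, -0.8]
finger_gap: 15.3
```

Call:
servo_tool(
  rows=[
    [0, 0, 0, 0, 0, 0, 0],
    [0, 0, 0, 0, 0, 0, 0],
    [0, 0, 0, 0, 0, 0, 0],
  ],
)

```text
time: 10.85
ee_pos: [430.2, 251.7, 79.4]
ee_rot: [3.139, 0.0, 1.921]
wrist_force: [-0.6, -0.2, 0.5]
finger_gap: 1.2
```

Call:
servo_tool(
  rows=[
    [0, 0, -1.5, 0, 0, 0, 0],
    [0, 0, -3, 0, 0, 0, 0],
    [0, 0, -4, 0, 0, 0, 0],
    [0, 0, -5, 0, 0, 0, 0],
    [0, 0, -5, 0, 0, 0, 0],
  ],
)

```text
time: 11.35
ee_pos: [428.1, 251.2, 26.7]
ee_rot: [-3.14, 0.0, 1.921]
wrist_force: [0.1, -0.3, 0.1]
finger_gap: 0.6
```

Call:
servo_tool(
  rows=[
    [-0.4, -0.15, 0, 0, 0, 0, 0],
    [-0.9, -0.3, 0, 0, 0, 0, 0],
    [-1.4, -0.5, 0, 0, 0, 0, 0],
    [-1.9, -0.7, 0, 0, 0, 0, 0],
    [-2.4, -0.85, 0, 0, 0, 0, 0],
  ],
)

```text
time: 11.85
ee_pos: [404.5, 242.9, 27.8]
ee_rot: [3.141, 0.0, 1.921]
wrist_force: [0.3, -0.1, 0.1]
finger_gap: 0.7
```

Call:
servo_tool(
  rows=[
    [-0.4, -0.15, 0, 0, 0, 0, 0],
    [-0.9, -0.3, 0, 0, 0, 0, 0],
    [-1.4, -0.5, 0, 0, 0, 0, 0],
    [-1.9, -0.7, 0, 0, 0, 0, 0],
    [-2.4, -0.85, 0, 0, 0, 0, 0],
  ],
)

```text
time: 12.35
ee_pos: [380.3, 234.3, 27.5]
ee_rot: [-3.141, 0.0, 1.921]
wrist_force: [-0.1, -0.4, 0.3]
finger_gap: 0.6
```

Call:
servo_tool(
  rows=[
    [0, 0, 4, 0, 0, 0, 0],
    [0, 0, 8, 0, 0, 0, 0.5],
    [0, 0, 12, 0, 0, 0, 1],
    [3, 4, 16, 0, 0, 0, 1],
    [6, 8, 18, 0, 0, 0, 1],
  ],
)

```text
time: 12.85
ee_pos: [432.6, 302.6, 203.8]
ee_rot: [3.137, -0.0, 1.92]
wrist_force: [1.4, -0.2, 0.1]
finger_gap: 24.5
```

Call:
servo_tool(
  rows=[
    [0, 4, 0, 0, 0, 0, 1],
    [0, 8, 0, 0, 0, 0, 1],
    [0, 11, 0, 0, 0, 0, 1],
    [0, 12, 0, 0, 0, 0, 1],
  ],
)

```text
time: 13.25
ee_pos: [430.5, 424.2, 199.7]
ee_rot: [-3.141, -0.001, 1.923]
wrist_force: [0.2, 0.2, 0.1]
finger_gap: 56.6
```

```bash
python3 -c "
from h import *
log(); s=snap('scene'); t=snap('top'); a=cv2.resize(s['pixels'][60:160,230:330],None,fx=4,fy=4,interpolation=cv2.INTER_CUBIC); b=cv2.resize(t['pixels'][230:330,95:195],None,fx=4,fy=4,interpolation=cv2.INTER_CUBIC)
cv2.imwrite('pics/g7.png',np.hstack([a,b]))
for k in blobs(t['pixels'],(3,60,70),(25,255,255)):
    m=k[:,0].mean(0)
    if m[0]<230 and m[1]>215: print(m, cv2.contourArea(k),'z14',rect(t,k,14),'z21',rect(t,k,21))
"
```

```text
13.25 q [0.647, 0.168, 1.577, 0.001, 1.397, 0.294] p [430.5, 424.2, 199.7] r [-180.0, -0.0, 110.2] F [0.2, 0.2, 0.1] gap 56.6
[157.71134021 296.38659794] 1933.0 z14 [354.3 225.8 191.6  62.7 -70.7] z21 [355.1 224.3 190.4  62.3 -70.7]
```

View pics/g7.png

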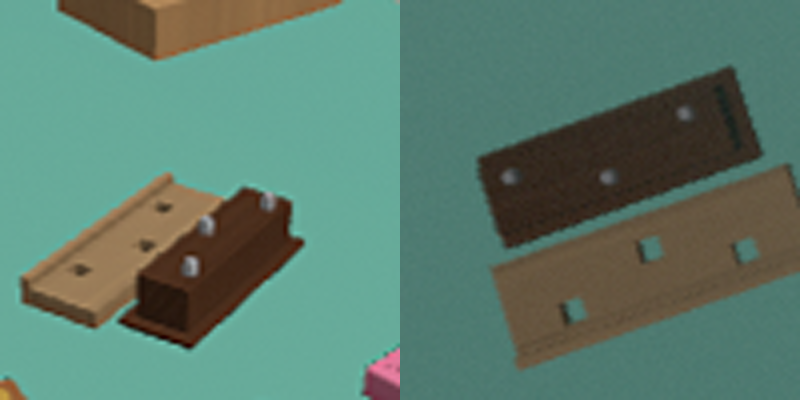

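The board is now flat on the table, rail up, with the rail towards the robot. It's too close to the stand for the fingers to straddle it, so I'll slide it endways to the left.

Call:
servo_tool(
  rows=[
    [-0.4, -4, 0, 0, 0, 0, 0],
    [-0.8, -8, 0, 0, 0, 0, 0],
    [-1.2, -12, 0, 0, 0, 0, 0],
    [-1.6, -16, 0, 0, 0, 0, 0],
    [-1.7, -18, 0, 0, 0, 0, 0],
  ],
)

```text
time: 13.85
ee_pos: [413.4, 237.9, 199.8]
ee_rot: [-3.141, 0.001, 1.919]
wrist_force: [0.8, 0.9, -0.4]
finger_gap: 40.1
```

Call:
servo_tool(
  rows=[
    [-0.4, -4, 0, 0, 0, 0, 0],
    [-0.8, -8, 0, 0, 0, 0, 0],
    [-1.4, -11, 0, 0, 0, 0, 0],
    [-1.8, -13.7, 0, 0, 0, 0, 0],
    [-1.8, -13.7, 0, 0, 0, 0, 0],
  ],
)

```text
time: 14.35
ee_pos: [395.4, 101.4, 200.0]
ee_rot: [-3.141, 0.002, 1.916]
wrist_force: [0.6, -0.9, 0.5]
finger_gap: 3.1
```

Call:
servo_tool(
  rows=[
    [0, 0, -4, 0, 0, 0, 0],
    [0, 0, -8, 0, 0, 0, 0],
    [0, 0, -12, 0, 0, 0, 0],
    [0, 0, -15, 0, 0, 0, 0],
    [0, 0, -16, 0, 0, 0, 0],
  ],
)

```text
time: 14.85
ee_pos: [392.9, 104.6, 36.9]
ee_rot: [-3.136, -0.002, 1.921]
wrist_force: [-0.4, -0.5, -0.3]
finger_gap: 0.7
```

Call:
servo_tool(
  rows=[
    [0, 0, -2, 0, 0, 0, 0],
    [0, 0, -4, 0, 0, 0, 0],
    [0, 0, -5, 0, 0, 0, 0],
    [0, 0, -6, 0, 0, 0, 0],
    [0, 0, -6, 0, 0, 0, 0],
  ],
)

```text
time: 15.35
ee_pos: [395.9, 104.9, -20.3]
ee_rot: [-3.14, -0.0, 1.921]
wrist_force: [-0.8, 0.3, -0.2]
finger_gap: 0.1
```

```bash
python3 -c "
from h import *
log()"
```

```text
15.35 q [0.066, -0.007, 2.225, 0.0, 0.924, -0.284] p [395.9, 104.9, -20.3] r [-179.9, -0.0, 110.1] F [-0.8, 0.3, -0.2] gap 0.1
```

Call:
servo_tool(
  rows=[
    [-0.3, 0.9, 0, 0, 0, 0, 0],
    [-0.7, 1.9, 0, 0, 0, 0, 0],
    [-1, 2.8, 0, 0, 0, 0, 0],
    [-1.3, 3.8, 0, 0, 0, 0, 0],
    [-1.6, 4.6, 0, 0, 0, 0, 0],
  ],
)

```text
time: 15.85
ee_pos: [380.7, 151.9, -19.3]
ee_rot: [3.14, 0.001, 1.922]
wrist_force: [1.1, -2.4, 2.1]
finger_gap: 0.2
```

Call:
servo_tool(
  rows=[
    [-0.3, 0.9, 0, 0, 0, 0, 0],
    [-0.7, 1.9, 0, 0, 0, 0, 0],
    [-1, 2.8, 0, 0, 0, 0, 0],
    [-1.3, 3.8, 0, 0, 0, 0, 0],
    [-1.6, 4.6, 0, 0, 0, 0, 0],
  ],
)

```text
time: 16.35
ee_pos: [363.9, 197.7, -20.0]
ee_rot: [-3.141, -0.0, 1.921]
wrist_force: [0.9, -2.5, 2.0]
finger_gap: 0.4
```

Call:
servo_tool(
  rows=[
    [-0.3, 0.9, 0, 0, 0, 0, 0],
    [-0.7, 1.9, 0, 0, 0, 0, 0],
    [-1, 2.8, 0, 0, 0, 0, 0],
    [-1.3, 3.8, 0, 0, 0, 0, 0],
    [-1.6, 4.6, 0, 0, 0, 0, 0],
  ],
)

```text
time: 16.85
ee_pos: [347.9, 243.8, -20.0]
ee_rot: [-3.141, -0.0, 1.921]
wrist_force: [1.0, -2.2, 1.6]
finger_gap: 0.7
```

Call:
servo_tool(
  rows=[
    [0.2, -0.5, 3, 0, 0, 0, 0],
    [0.3, -1, 8, 0, 0, 0, 1],
    [0.3, -4, 12, 0, 0, 0, 1],
    [0.3, -8, 14, 0, 0, 0, 1],
    [0.3, -12, 14, 0, 0, 0, 1],
  ],
)

```text
time: 17.35
ee_pos: [353.7, 123.2, 123.9]
ee_rot: [3.134, 0.001, 1.923]
wrist_force: [1.7, -0.2, -0.6]
finger_gap: 24.5
```

Call:
servo_tool(
  rows=[
    [0, -4, 0, 0, 0, 0, 1],
    [0, -8, 0, 0, 0, 0, 1],
    [0, -10, 0, 0, 0, 0, 1],
  ],
)

```text
time: 17.65
ee_pos: [351.2, 21.3, 120.2]
ee_rot: [3.141, 0.0, 1.919]
wrist_force: [0.6, 0.9, -0.2]
finger_gap: 48.2
```

```bash
python3 -c "
from h import *
log(); t=snap('top','t8.png')
for k in blobs(t['pixels'],(3,60,60),(25,255,255)):
    m=k[:,0].mean(0)
    if m[1]>140: print(m, cv2.contourArea(k),'z14',rect(t,k,14),'z22',rect(t,k,22))
"
```

```text
17.65 q [-0.165, -0.432, 2.268, 0.0, 1.305, -0.514] p [351.2, 21.3, 120.2] r [180.0, 0.0, 110.0] F [0.6, 0.9, -0.2] gap 48.2
[230.28636364 346.40227273] 4945.0 z14 [223.7  40.  230.5 180.9  81.6] z22 [225.6  39.7 228.8 179.6  81.6]
[108.45177665 314.45685279] 1982.5 z14 [311.  344.4 192.8  62.6 -70.1] z22 [312.3 341.9 191.4  62.1 -70.1]
[239.23287671 244.65753425] 338.5 z14 [480.6  27.9  60.1  38.2 -11.1] z22 [480.6  27.7  59.6  37.9 -11.1]
[250.54166667 192.98611111] 327.0 z14 [ 6.099e+02  3.000e-01  6.120e+01  3.810e+01 -6.700e+00] z22 [ 6.089e+02  3.000e-01  6.080e+01  3.790e+01 -6.700e+00]
[186.62903226 194.51612903] 341.0 z14 [605.1 161.2  62.3  38.1  34.7] z22 [604.2 160.1  61.8  37.8  34.7]
[314.75362319 187.37681159] 331.5 z14 [ 625.1 -162.1   61.    39.4   67.4] z22 [ 624.  -160.8   60.5   39.1   67.4]
```

Call:
servo_tool(
  rows=[
    [-0.4, 4, 0, 0, 0, 0, 1],
    [-0.8, 8, 0, 0, 0, 0, 1],
    [-1.2, 12, 0, 0, 0, 0, 1],
    [-1.6, 16, 0, 0, 0, 0, 1],
    [-2, 18, 0, 0, 0, 0, 1],
  ],
  grip_force=40,
)

```text
time: 18.2
ee_pos: [330.1, 206.4, 120.0]
ee_rot: [3.142, -0.002, 1.923]
wrist_force: [-0.2, 0.1, -0.3]
finger_gap: 85.6
```

Call:
servo_tool(
  rows=[
    [-0.4, 4, 0, 0, 0, 0, 1],
    [-0.8, 8, 0, 0, 0, 0, 1],
    [-1.6, 12, 0, 0, 0, 0, 1],
    [-2, 14.2, 0, 0, 0, 0, 1],
    [-2, 14.2, 0, 0, 0, 0, 1],
  ],
)

```text
time: 18.7
ee_pos: [309.5, 348.0, 119.8]
ee_rot: [-3.141, -0.001, 1.925]
wrist_force: [-0.1, -0.3, 0.6]
finger_gap: 87.4
```

Call:
servo_tool(
  rows=[
    [0, 0, 0, 0, 0, 0, 1],
    [0, 0, -3, 0, 0, 0, 1],
    [0, 0, -6, 0, 0, 0, 1],
    [0, 0, -9, 0, 0, 0, 1],
    [0, 0, -10, 0, 0, 0, 1],
  ],
)

```text
time: 19.2
ee_pos: [309.2, 342.2, 17.1]
ee_rot: [-3.136, 0.002, 1.92]
wrist_force: [0.0, -0.7, 0.4]
finger_gap: 87.0
```

```bash
python3 -c "
from h import *
log()"
```

```text
19.2 q [0.665, 0.048, 2.081, -0.0, 1.018, 0.316] p [309.2, 342.2, 17.1] r [-179.7, 0.1, 110.0] F [0.0, -0.7, 0.4] gap 87.0
```

Call:
servo_tool(
  rows=[
    [0, 0, -1.5, 0, 0, 0, 1],
    [0, 0, -3, 0, 0, 0, 1],
    [0, 0, -4, 0, 0, 0, 1],
    [0, 0, -4.6, 0, 0, 0, 1],
    [0, 0, -4.6, 0, 0, 0, 0.6],
  ],
)

```text
time: 19.7
ee_pos: [311.1, 344.5, -26.2]
ee_rot: [-3.141, 0.0, 1.921]
wrist_force: [-0.2, 0.7, -0.6]
finger_gap: 83.6
```

Call:
servo_tool(
  rows=[
    [0, 0, 0, 0, 0, 0, 0.5],
    [0, 0, 0, 0, 0, 0, 0.5],
    [0, 0, 0, 0, 0, 0, 0.5],
    [0, 0, 0, 0, 0, 0, 0.5],
    [0, 0, 0, 0, 0, 0, 0.5],
  ],
)

```text
time: 20.2
ee_pos: [311.4, 345.1, -25.3]
ee_rot: [3.141, -0.0, 1.921]
wrist_force: [-2.8, -1.5, 5.9]
finger_gap: 63.4
```

Call:
servo_tool(
  rows=[
    [0, 0, 1, 0, 0, 0, 0.5],
    [0, 0, 3, 0, 0, 0, 0.5],
    [0, 0, 4, 0, 0, 0, 0.5],
  ],
)

```text
time: 20.5
ee_pos: [312.0, 345.4, 15.6]
ee_rot: [3.14, -0.001, 1.921]
wrist_force: [0.4, -0.0, -2.5]
finger_gap: 63.6
```

```bash
python3 -c "
from h import *
log(); s=snap('scene'); cv2.imwrite('pics/g9.png',cv2.resize(s['pixels'][30:150,210:360],None,fx=4,fy=4,interpolation=cv2.INTER_CUBIC))"
```

```text
20.5 q [0.667, 0.054, 2.078, -0.0, 1.008, 0.316] p [312.0, 345.4, 15.6] r [179.9, -0.0, 110.1] F [0.4, -0.0, -2.5] gap 63.6
```

View pics/g9.png

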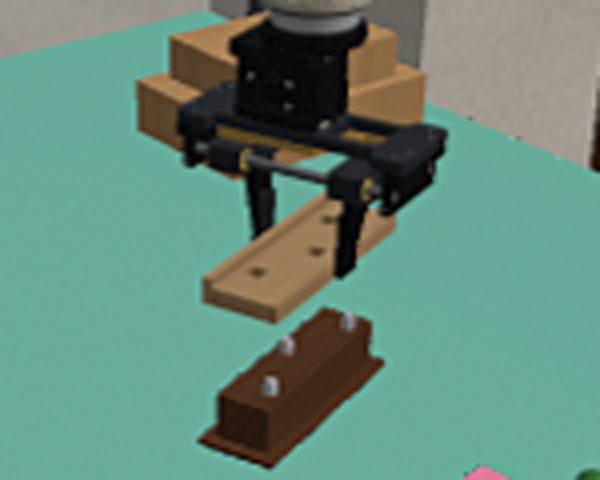

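```bash
python3 -c "
from h import *
s=snap('scene')
for p in((280,68),(247,60),(316,55),(143,110),(105,100)): print(p,onz(s,*p,0).round())"
```

```text
(280, 68) [ 48. 541.   0.]
(247, 60) [-98. 487.   0.]
(316, 55) [ 31. 750.   0.]
(143, 110) [ 50. -23.   0.]
(105, 100) [-92. -96.   0.]
```

Call:
servo_tool(
  rows=[
    [-1, 1, 3, 0, 0, 0, 0.5],
    [-2, 2, 5, 0, 0, 8, 0.5],
    [-3, 4, 5, 0, 0, 16, 0.5],
    [-4.5, 6, 5, 0, 0, 24, 0.5],
    [-6.2, 7.5, 5, 0, 0, 30, 0.5],
  ],
)

```text
time: 21.1
ee_pos: [248.9, 420.7, 63.8]
ee_rot: [3.141, -0.0, 2.45]
wrist_force: [0.0, 0.8, -2.6]
finger_gap: 63.4
```

Call:
servo_tool(
  rows=[
    [0, 0, 0, 0, 0, 6, 0.5],
    [0, 0, 0, 0, 0, 12, 0.5],
    [0, 0, 0, 0, 0, 18, 0.5],
    [0, 0, 0, 0, 0, 24, 0.5],
    [0, 0, 0, 0, 0, 30, 0.5],
  ],
)

```text
time: 21.6
ee_pos: [248.9, 419.4, 63.1]
ee_rot: [-3.14, -0.001, 2.973]
wrist_force: [0.9, 1.1, -2.7]
finger_gap: 63.5
```

Call:
servo_tool(
  rows=[
    [0, 0, 0, 0, 0, 6, 0.5],
    [0, 0, 0, 0, 0, 12, 0.5],
    [0, 0, 0, 0, 0, 18, 0.5],
    [0, 0, 0, 0, 0, 24, 0.5],
    [0, 0, 0, 0, 0, 30, 0.5],
  ],
)

```text
time: 22.1
ee_pos: [248.9, 419.4, 63.2]
ee_rot: [-3.141, -0.001, -2.787]
wrist_force: [-0.1, -0.2, -2.9]
finger_gap: 63.4
```

Call:
servo_tool(
  rows=[
    [0, 0, -2, 0, 0, 0, 0.5],
    [0, 0, -4, 0, 0, 0, 0.5],
    [0, 0, -6, 0, 0, 0, 0.5],
    [0, 0, -7.5, 0, 0, 0, 0.5],
    [0, 0, -8.2, 0, 0, 0, 0.5],
  ],
)

```text
time: 22.6
ee_pos: [248.1, 418.3, -20.2]
ee_rot: [-3.14, -0.003, -2.791]
wrist_force: [-0.5, -0.8, -2.1]
finger_gap: 63.3
```

```bash
python3 -c "
from h import *
log()"
```

```text
22.6 q [0.873, 0.173, 2.031, -0.0, 0.942, -1.048] p [248.1, 418.3, -20.2] r [-179.9, -0.2, -159.9] F [-0.5, -0.8, -2.1] gap 63.3
```

Call:
servo_tool(
  rows=[
    [0, 0, -0.5, 0, 0, 0, 0.5],
    [0, 0, -0.8, 0, 0, 0, 0.5],
    [0, 0, -0.8, 0, 0, 0, 0.5],
    [0, 0, -0.8, 0, 0, 0, 1],
    [0, 0, -0.8, 0, 0, 0, 1],
  ],
)

```text
time: 23.1
ee_pos: [250.0, 420.7, -25.1]
ee_rot: [3.141, 0.002, -2.791]
wrist_force: [-0.3, 0.6, 0.7]
finger_gap: 72.9
```

Call:
servo_tool(
  rows=[
    [0, 0, 0, 0, 0, 0, 1],
    [0, 0, 0, 0, 0, 0, 1],
    [0, 0, 0, 0, 0, 0, 1],
    [0, 0, 3, 0, 0, 0, 1],
    [0, 0, 7, 0, 0, 0, 1],
  ],
)

```text
time: 23.6
ee_pos: [247.7, 417.9, 42.6]
ee_rot: [-3.139, -0.005, -2.791]
wrist_force: [0.7, 1.0, 0.9]
finger_gap: 86.9
```

Call:
servo_tool(
  rows=[
    [0, 0, 0, 0, 0, -8, 1],
    [0, 0, 0, 0, 0, -16, 1],
    [0, 0, 0, 0, 0, -24, 1],
    [0, 0, 0, 0, 0, -32, 1],
    [0, 0, 0, 0, 0, -40, 1],
  ],
)

```text
time: 24.1
ee_pos: [249.3, 419.9, 44.1]
ee_rot: [3.142, 0.0, 2.788]
wrist_force: [0.4, -0.5, -0.1]
finger_gap: 86.9
```

Call:
servo_tool(
  rows=[
    [0, 0, 0, 0, 0, -8, 1],
    [0, 0, 0, 0, 0, -16, 1],
    [0, 0, 0, 0, 0, -24, 1],
    [0, 0, 0, 0, 0, -32, 1],
    [0, 0, 0, 0, 0, -40, 1],
  ],
)

```text
time: 24.6
ee_pos: [249.3, 419.9, 44.1]
ee_rot: [-3.142, 0.0, 2.09]
wrist_force: [-0.1, 0.8, -0.5]
finger_gap: 86.8
```

Call:
servo_tool(
  rows=[
    [0, 0, 0, 0, 0, -8, 1],
    [0, 0, 0, 0, 0, -16, 1],
    [0, 0, 0, 0, 0, -24, 1],
    [0, 0, 0, 0, 0, -32, 1],
    [0, 0, 0, 0, 0, -40, 1],
  ],
)

```text
time: 25.1
ee_pos: [249.3, 419.9, 44.1]
ee_rot: [-3.142, -0.0, 1.392]
wrist_force: [0.3, 0.5, 0.2]
finger_gap: 87.3
```

Call:
servo_tool(
  rows=[
    [0, 0, 0, 0, 0, -8, 1],
    [0, 0, 0, 0, 0, -16, 1],
    [0, 0, 0, 0, 0, -24, 1],
    [0, 0, 0, 0, 0, -32, 1],
    [0, 0, 0, 0, 0, -40, 1],
  ],
)

```text
time: 25.6
ee_pos: [249.3, 419.9, 44.1]
ee_rot: [-3.142, 0.0, 0.694]
wrist_force: [-0.6, 0.2, 0.3]
finger_gap: 87.0
```

Call:
servo_tool(
  rows=[
    [0, 0, 0, 0, 0, -8, 1],
    [0, 0, 0, 0, 0, -16, 1],
    [0, 0, 0, 0, 0, -20, 1],
    [0, 0, 0, 0, 0, -20, 1],
  ],
)

```text
time: 26.0
ee_pos: [249.3, 419.8, 44.1]
ee_rot: [3.142, 0.0, 0.35]
wrist_force: [-0.0, -0.5, -0.2]
finger_gap: 86.9
```

```bash
python3 -c "
from h import *
log()
t=snap('top','t10.png')
for k in blobs(t['pixels'],(3,60,60),(25,255,255)):
    m=k[:,0].mean(0)
    if m[1]>250: print(m, cv2.contourArea(k),'z14',rect(t,k,14))
"
```

```text
26.0 q [0.873, 0.062, 2.006, -0.0, 1.074, 2.094] p [249.3, 419.8, 44.1] r [180.0, 0.0, 20.0] F [-0.0, -0.5, -0.2] gap 86.9
[ 83.9382716  370.58024691] 369.5 z14 [182.8 396.1  61.   45.6 -70.3]
[ 67.65  349.475] 66.0 z14 [228.7 438.9  42.7  11.3  20.1]
[ 68.07142857 315.21428571] 636.0 z14 [307.8 441.5  68.5  60.8  20.1]
```

Call:
servo_tool(
  rows=[
    [0, 0, -2, 0, 0, 0, 1],
    [0, 0, -4, 0, 0, 0, 1],
    [0, 0, -6, 0, 0, 0, 1],
    [0, 0, -6.9, 0, 0, 0, 1],
    [0, 0, -6.9, 0, 0, 0, 1],
  ],
)

```text
time: 26.55
ee_pos: [248.6, 419.0, -26.0]
ee_rot: [3.14, 0.002, 0.351]
wrist_force: [-1.2, -0.4, 0.9]
finger_gap: 87.1
```

Call:
servo_tool(
  rows=[
    [0, 0, 0, 0, 0, 0, 0.5],
    [0, 0, 0, 0, 0, 0, 0.5],
    [0, 0, 0, 0, 0, 0, 0.5],
    [0, 0, 0, 0, 0, 0, 0.5],
    [0, 0, 0, 0, 0, 0, 0.5],
  ],
)

```text
time: 27.05
ee_pos: [249.7, 420.3, -24.2]
ee_rot: [-3.141, -0.001, 0.35]
wrist_force: [-0.4, -1.1, 3.9]
finger_gap: 63.8
```

Call:
servo_tool(
  rows=[
    [0, 0, 0, 0, 0, 0, 0.5],
    [0, 0, 2, 0, 0, 0, 0.5],
    [0, 0, 5, 0, 0, 0, 0.5],
    [0, 0, 7.5, 0, 0, 0, 0.5],
    [0, 0, 7.5, 0, 0, 0, 0.5],
  ],
)

```text
time: 27.55
ee_pos: [251.1, 422.1, 53.2]
ee_rot: [-3.138, -0.006, 0.35]
wrist_force: [0.4, 1.2, -2.4]
finger_gap: 63.9
```

Call:
servo_tool(
  rows=[
    [1.1, -1.1, 0, 0, 0, 6, 0.5],
    [2.2, -2.2, 0, 0, 0, 12, 0.5],
    [3.3, -3.3, 0, 0, 0, 18, 0.5],
    [4.4, -4.4, 0, 0, 0, 24, 0.5],
    [5.6, -5.6, 0, 0, 0, 30, 0.5],
  ],
)

```text
time: 28.05
ee_pos: [304.5, 362.5, 48.1]
ee_rot: [-3.141, 0.003, 0.879]
wrist_force: [0.5, 0.9, -2.4]
finger_gap: 63.5
```

Call:
servo_tool(
  rows=[
    [1.1, -1.1, 0, 0, 0, 6, 0.5],
    [2.2, -2.2, 0, 0, 0, 12, 0.5],
    [3.3, -3.3, 0, 0, 0, 18, 0.5],
    [4.4, -4.4, 0, 0, 0, 24, 0.5],
    [5.6, -5.6, 0, 0, 0, 30, 0.5],
  ],
)

```text
time: 28.55
ee_pos: [360.4, 306.7, 48.1]
ee_rot: [-3.139, 0.002, 1.402]
wrist_force: [0.5, -0.4, -2.3]
finger_gap: 63.5
```

Call:
servo_tool(
  rows=[
    [1.1, -1.1, 0, 0, 0, 6, 0.5],
    [2.2, -2.2, 0, 0, 0, 12, 0.5],
    [3.3, -3.3, 0, 0, 0, 18, 0.5],
    [4.4, -4.4, 0, 0, 0, 24, 0.5],
    [5.7, -5.6, 0, 0, 0, 30, 0.5],
  ],
)

```text
time: 29.05
ee_pos: [417.2, 250.9, 47.9]
ee_rot: [-3.138, 0.0, 1.926]
wrist_force: [0.1, 0.1, -1.8]
finger_gap: 63.6
```

Call:
servo_tool(
  rows=[
    [0, 0, 0, 0, 0, 0, 0.5],
    [0, 0, 0, 0, 0, 0, 0.5],
    [0, 0, 0, 0, 0, 0, 0.5],
  ],
)

```text
time: 29.35
ee_pos: [417.1, 252.0, 49.1]
ee_rot: [-3.14, -0.0, 1.92]
wrist_force: [-0.1, -0.6, -3.3]
finger_gap: 64.0
```

```bash
python3 -c "
from h import *
log(); s=snap('scene','s11.png'); t=snap('top','t11.png'); a=cv2.resize(s['pixels'][55:155,230:330],None,fx=4,fy=4,interpolation=cv2.INTER_CUBIC); b=cv2.resize(t['pixels'][220:320,85:185],None,fx=4,fy=4,interpolation=cv2.INTER_CUBIC)
cv2.imwrite('pics/g11.png',np.hstack([a,b]))"
```

```text
29.35 q [0.381, 0.053, 2.004, 0.0, 1.086, 0.032] p [417.1, 252.0, 49.1] r [-179.9, -0.0, 110.0] F [-0.1, -0.6, -3.3] gap 64.0
```

View pics/g11.png

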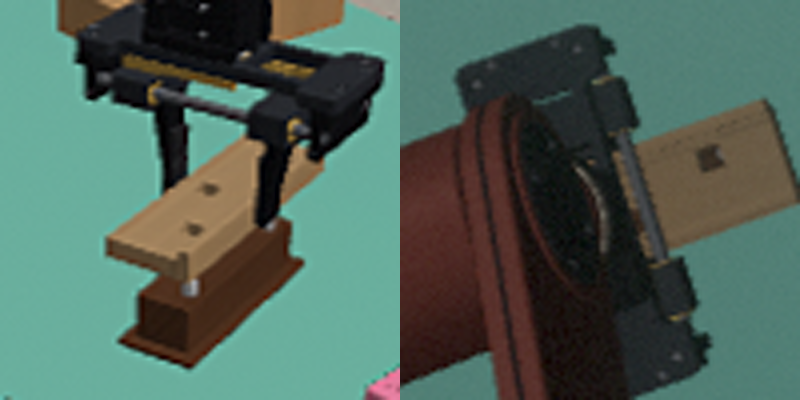

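```bash
python3 -c "
from h import *
s=snap('scene');t=snap('top')
T=lambda x,y:(85+(x-400+.5)/4-.5,220+(y+.5)/4-.5)
S=lambda x,y:(230+(x+.5)/4-.5,55+(y+.5)/4-.5)
a=np.radians(110.05);X=np.array([np.cos(a),np.sin(a)]);Y=np.array([-X[1],X[0]]);C=np.array([418.4,252.8])
def rep(n,c,p,z,e):
    q=onz(c,*p,z)[:2]-C; print(n,'stand xy',q@X,q@Y,'expect',e)
rep('T hole',t,T(711,158),88.5,(-55,-10))
rep('T cornerRail',t,T(766,99),95.5,(-95,-32)); rep('T corner near',t,T(799,198),88.5,(-95,32))
rep('S hole-55',s,S(194,230),88.5,(-55,-10)); rep('S hole0',s,S(209,189),88.5,(0,10))
rep('S end near',s,S(106,238),88.5,(-95,32)); rep('S rail end',s,S(188,258),95.5,(-95,-32))
print(tri(s,S(194,230),t,T(711,158)))
"
```

```text
T hole stand xy -56.16703043706704 -9.408839581741793 expect (-55, -10)
T cornerRail stand xy -97.71092382329304 -30.263275420744826 expect (-95, -32)
T corner near stand xy -96.41674765685853 29.26196183506034 expect (-95, 32)
S hole-55 stand xy -52.81932674763201 -8.70454733359284 expect (-55, -10)
S hole0 stand xy 2.783458079824469 12.500426160402485 expect (0, 10)
S end near stand xy -93.25666613190674 33.93429011689217 expect (-95, 32)
S rail end stand xy -97.23077747878985 -30.597651717380256 expect (-95, -32)
(array([446.92817181, 203.45056287,  90.25969141]), np.float64(1.2828898976014178))
```

Call:
servo_tool(
  rows=[
    [0.05, 0.1, -0.5, 0, 0, 0, 0.5],
    [0.05, 0.1, -1, 0, 0, 0, 0.5],
    [0.05, 0.1, -1.5, 0, 0, 0, 0.5],
    [0.05, 0.1, -2, 0, 0, 0, 0.5],
    [0.05, 0.1, -2.2, 0, 0, 0, 0.5],
  ],
)

```text
time: 30.05
ee_pos: [418.2, 252.6, 27.2]
ee_rot: [-3.14, 0.0, 1.921]
wrist_force: [-0.2, -0.9, -2.9]
finger_gap: 63.4
```

Call:
servo_tool(
  rows=[
    [0, 0, -0.2, 0, 0, 0, 0.5],
    [0, 0, -0.4, 0, 0, 0, 0.5],
    [0, 0, -0.6, 0, 0, 0, 0.5],
    [0, 0, -0.6, 0, 0, 0, 0.5],
  ],
)

```text
time: 30.45
ee_pos: [418.7, 252.9, 21.9]
ee_rot: [-3.141, -0.0, 1.921]
wrist_force: [1.0, 0.1, -2.8]
finger_gap: 63.3
```

```bash
python3 -c "
from h import *
log()"
```

```text
30.45 q [0.382, 0.1, 2.014, 0.0, 1.028, 0.032] p [418.7, 252.9, 21.9] r [-180.0, -0.0, 110.1] F [1.0, 0.1, -2.8] gap 63.3
```

Call:
servo_tool(
  rows=[
    [0, 0, -0.2, 0, 0, 0, 0.5],
    [0, 0, -0.4, 0, 0, 0, 0.5],
    [0, 0, -0.6, 0, 0, 0, 0.5],
    [0, 0, -0.7, 0, 0, 0, 0.5],
    [0, 0, -0.7, 0, 0, 0, 0.5],
  ],
)

```text
time: 30.95
ee_pos: [418.8, 252.9, 15.8]
ee_rot: [-3.141, 0.0, 1.921]
wrist_force: [-2.7, -1.1, 5.8]
finger_gap: 63.3
```

Call:
servo_tool(
  rows=[
    [0, 0, 0, 0, 0, 0, 0.5],
    [0, 0, 0, 0, 0, 0, 0.5],
  ],
)

```text
time: 31.15
ee_pos: [418.9, 252.9, 15.8]
ee_rot: [-3.141, 0.0, 1.921]
wrist_force: [-4.0, -1.1, 5.2]
finger_gap: 63.4
```

Call:
servo_tool(
  rows=[
    [0, 0, 0, 0, 0, 0, 0.9],
    [0, 0, 0, 0, 0, 0, 1],
    [0, 0, 0, 0, 0, 0, 1],
    [0, 0, 0, 0, 0, 0, 1],
    [0, 0, 0, 0, 0, 0, 1],
  ],
)

```text
time: 31.65
ee_pos: [418.9, 252.9, 15.1]
ee_rot: [3.142, -0.0, 1.921]
wrist_force: [-0.4, -0.7, -1.2]
finger_gap: 85.6
```

Call:
servo_tool(
  rows=[
    [0, 0, 0, 0, 0, 0, 1],
    [0, 0, 3, 0, 0, 0, 1],
    [0, 0, 7, 0, 0, 0, 1],
    [0, 0, 11, 0, 0, 0, 1],
    [0, 0, 15, 0, 0, 0, 1],
  ],
)

```text
time: 32.15
ee_pos: [418.5, 252.8, 166.5]
ee_rot: [-3.141, -0.0, 1.921]
wrist_force: [0.7, 0.6, -0.9]
finger_gap: 86.8
```

Call:
servo_tool(
  rows=[
    [-1, -4, 0, 0, 0, -5, 1],
    [-2, -8, 0, 0, 0, -10, 1],
    [-3, -12, 0, 0, 0, -15, 1],
    [-4, -16, 0, 0, 0, -20, 1],
    [-5, -20, 0, 0, 0, -25, 1],
  ],
)

```text
time: 32.65
ee_pos: [368.2, 51.7, 165.2]
ee_rot: [3.141, 0.0, 1.482]
wrist_force: [0.5, -0.7, -0.9]
finger_gap: 87.2
```

Call:
servo_tool(
  rows=[
    [0, -4, 0, 0, 0, -1, 1],
    [0, -8, 0, 0, 0, -2, 1],
    [0, -12, 0, 0, 0, -3, 1],
    [0, -16, 0, 0, 0, -4, 1],
    [0, -18, 0, 0, 0, -5, 1],
  ],
)

```text
time: 33.15
ee_pos: [368.6, -129.9, 165.4]
ee_rot: [3.141, 0.001, 1.394]
wrist_force: [0.2, -0.4, -0.2]
finger_gap: 87.0
```

```bash
python3 -c "
from h import *
log(); s=snap('scene','s12.png'); t=snap('top','t12.png'); a=cv2.resize(s['pixels'][70:220,170:350],None,fx=3,fy=3,interpolation=cv2.INTER_CUBIC)[:450]; b=cv2.resize(t['pixels'][230:320,95:195],None,fx=2.5,fy=5,interpolation=cv2.INTER_CUBIC)[:450]
cv2.imwrite('pics/g12.png',np.hstack([a,b]))
for k in blobs(t['pixels'],(3,60,60),(25,255,255)):
    m=k[:,0].mean(0)
    if m[1]>140: print(m, cv2.contourArea(k),'z54',rect(t,k,54),'z22',rect(t,k,22))
"
```

```text
33.15 q [-0.541, -0.357, 2.129, -0.001, 1.369, -0.364] p [368.6, -129.9, 165.4] r [180.0, 0.1, 79.9] F [0.2, -0.4, -0.2] gap 87.0
[409.7414966  357.29931973] 587.5 z54 [ 215.1 -371.3  125.8   38.5  -21.8] z22 [ 206.8 -383.   129.7   39.7  -21.8]
[343.76349614 340.36760925] 5178.5 z54 [ 224.  -227.6  246.2  210.8  -31.2] z22 [ 216.  -234.9  253.8  217.4  -31.2]
[143.40703518 269.94974874] 2034.5 z54 [420.4 253.2 190.6  62.7 -69.9] z22 [418.5 260.8 196.5  64.6 -69.9]
[239.24657534 244.65753425] 337.5 z54 [480.7  27.1  57.8  36.7 -11.1] z22 [480.6  27.7  59.6  37.9 -11.1]
[250.55555556 192.97222222] 327.0 z54 [ 6.053e+02  6.000e-01  5.870e+01  3.670e+01 -6.700e+00] z22 [ 6.091e+02  3.000e-01  6.050e+01  3.790e+01 -6.700e+00]
[186.62903226 194.5       ] 340.0 z54 [600.8 155.7  59.3  36.7  34.7] z22 [604.5 160.3  61.2  37.8  34.7]
[314.57352941 187.38235294] 330.0 z54 [ 619.9 -156.1   58.3   38.2   67.9] z22 [ 624.2 -161.2   60.1   39.4   67.9]
```

View pics/g12.png

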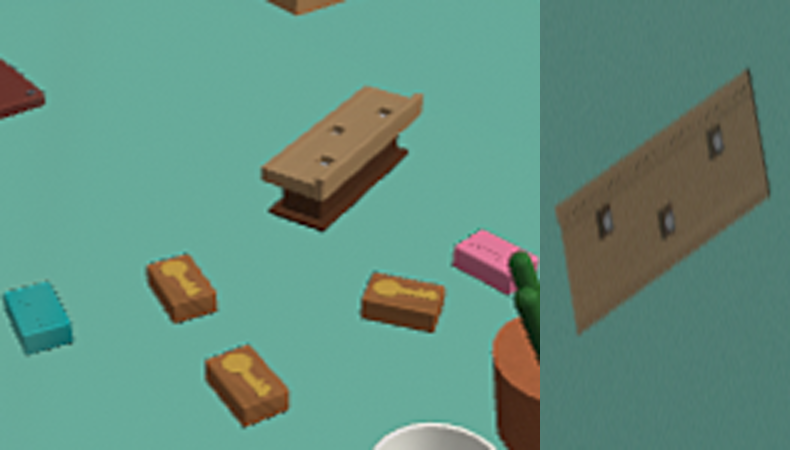

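Call:
servo_tool(
  rows=[
    [2.2, 3.2, 0, 0, 0, -1, 1],
    [4.5, 6.4, 0, 0, 0, -1, 1],
    [6.8, 9.6, 0, 0, 0, -1, 1],
    [9, 12.8, 0, 0, 0, -1, 1],
    [11.2, 15.8, 0, 0, 0, -1, 1],
  ],
  grip_force=25,
)

```text
time: 33.75
ee_pos: [481.1, 33.8, 165.1]
ee_rot: [-3.141, -0.0, 1.382]
wrist_force: [0.2, -0.4, 0.8]
finger_gap: 87.1
```

Call:
servo_tool(
  rows=[
    [0, 0, -3, 0, 0, 0, 1],
    [0, 0, -7, 0, 0, 0, 1],
    [0, 0, -10, 0, 0, 0, 1],
    [0, 0, -13, 0, 0, 0, 1],
    [0, 0, -14, 0, 0, 0, 1],
  ],
)

```text
time: 34.25
ee_pos: [477.5, 32.4, 21.9]
ee_rot: [-3.135, 0.0, 1.382]
wrist_force: [-0.3, 0.1, -0.3]
finger_gap: 87.0
```

Call:
servo_tool(
  rows=[
    [0, 0, -1.5, 0, 0, 0, 1],
    [0, 0, -3, 0, 0, 0, 1],
    [0, 0, -4.4, 0, 0, 0, 1],
    [0, 0, -4.4, 0, 0, 0, 1],
    [0, 0, -4.4, 0, 0, 0, 1],
  ],
)

```text
time: 34.75
ee_pos: [481.0, 31.2, -18.5]
ee_rot: [-3.142, -0.0, 1.38]
wrist_force: [-0.1, -0.4, 0.3]
finger_gap: 87.5
```

```bash
python3 -c "
from h import *
log()"
```

```text
34.75 q [-0.099, 0.157, 2.045, 0.0, 0.94, 0.091] p [481.0, 31.2, -18.5] r [-180.0, -0.0, 79.1] F [-0.1, -0.4, 0.3] gap 87.5
```

Call:
servo_tool(
  rows=[
    [0, -0.35, 0, 0, 0, 0, 1],
    [0, -0.35, 0, 0, 0, 0, 1],
    [0, -0.35, 0, 0, 0, 0, 0.6],
    [0, -0.35, 0, 0, 0, 0, 0.5],
    [0, -0.35, 0, 0, 0, 0, 0.5],
  ],
)

```text
time: 35.25
ee_pos: [481.0, 27.4, -18.7]
ee_rot: [3.141, -0.0, 1.38]
wrist_force: [0.6, 0.8, 0.6]
finger_gap: 70.4
```

Call:
servo_tool(
  rows=[
    [0, 0, 0, 0, 0, 0, 0.5],
    [0, 0, 0, 0, 0, 0, 0.5],
    [0, 0, 0, 0, 0, 0, 0.5],
    [0, 0, 0, 0, 0, 0, 0.5],
  ],
)

```text
time: 35.65
ee_pos: [480.8, 27.4, -18.9]
ee_rot: [-3.141, 0.0, 1.38]
wrist_force: [-0.3, -0.5, 0.8]
finger_gap: 61.7
```

```bash
python3 -c "
from h import *
log()"
```

```text
35.65 q [-0.107, 0.157, 2.046, -0.0, 0.939, 0.084] p [480.8, 27.4, -18.9] r [-180.0, 0.0, 79.1] F [-0.3, -0.5, 0.8] gap 61.7
```

Call:
servo_tool(
  rows=[
    [0, 0, 3, 0, 0, 0, 0.5],
    [0, 0, 7, 0, 0, 0, 0.5],
    [0, 0, 12, 0, 0, 0, 0.5],
    [-1, 3, 12, 0, 0, 6, 0.5],
    [-2, 6.2, 12, 0, 0, 13, 0.5],
  ],
)

```text
time: 36.15
ee_pos: [462.6, 89.5, 103.4]
ee_rot: [3.137, 0.0, 1.609]
wrist_force: [-0.3, 0.7, -1.4]
finger_gap: 61.6
```

Call:
servo_tool(
  rows=[
    [-1, 3, 0, 0, 0, 6, 0.5],
    [-2, 6, 0, 0, 0, 12, 0.5],
    [-2.9, 10, 0, 0, 0, 18, 0.5],
    [-2.9, 10, 0, 0, 0, 18, 0.5],
    [-2.9, 10, 0, 0, 0, 18, 0.5],
  ],
)

```text
time: 36.65
ee_pos: [431.4, 189.9, 100.9]
ee_rot: [-3.141, 0.0, 1.923]
wrist_force: [-0.5, -0.6, -0.5]
finger_gap: 61.5
```

Call:
servo_tool(
  rows=[
    [0, 0, -1, 0, 0, 0, 0.5],
    [0, 0, -2.5, 0, 0, 0, 0.5],
    [0, 0, -4, 0, 0, 0, 0.5],
    [0, 0, -5, 0, 0, 0, 0.5],
    [0, 0, -5, 0, 0, 0, 0.5],
  ],
)

```text
time: 37.15
ee_pos: [430.4, 188.0, 49.0]
ee_rot: [-3.138, -0.0, 1.919]
wrist_force: [-0.9, 0.2, 0.2]
finger_gap: 61.9
```

Call:
servo_tool(
  rows=[
    [0, 0, 0, 0, 0, 0, 0.5],
    [0, 0, 0, 0, 0, 0, 0.5],
  ],
)

```text
time: 37.35
ee_pos: [432.6, 189.3, 51.8]
ee_rot: [3.14, 0.0, 1.92]
wrist_force: [0.1, -0.2, 0.6]
finger_gap: 62.0
```

```bash
python3 -c "
from h import *
log()"
```

```text
37.35 q [0.245, 0.01, 2.043, -0.0, 1.088, -0.104] p [432.6, 189.3, 51.8] r [179.9, 0.0, 110.0] F [0.1, -0.2, 0.6] gap 62.0
```

Call:
servo_tool(
  rows=[
    [0, 0, -0.4, 0, 0, 0, 0.5],
    [0, 0, -0.8, 0, 0, 0, 0.5],
    [0, 0, -1.2, 0, 0, 0, 0.5],
    [0, 0, -1.5, 0, 0, 0, 0.5],
    [0, 0, -1.55, 0, 0, 0, 0.5],
  ],
)

```text
time: 37.85
ee_pos: [431.5, 189.4, 35.2]
ee_rot: [-3.141, -0.0, 1.921]
wrist_force: [0.9, -0.0, -0.6]
finger_gap: 61.5
```

Call:
servo_tool(
  rows=[
    [0, 0, 0, 0, 0, 0, 0.5],
    [0, 0, 0, 0, 0, 0, 0.5],
  ],
)

```text
time: 38.05
ee_pos: [431.9, 189.5, 35.7]
ee_rot: [3.142, -0.0, 1.921]
wrist_force: [0.1, -0.4, -1.8]
finger_gap: 61.7
```

Call:
servo_tool(
  rows=[
    [0, 0, 0, 0, 0, 0, 1],
    [0, 0, 0, 0, 0, 0, 1],
    [0, 0, 0, 0, 0, 0, 1],
    [0, 0, 0, 0, 0, 0, 1],
    [0, 0, 1, 0, 0, 0, 1],
  ],
)

```text
time: 38.55
ee_pos: [430.6, 189.1, 44.7]
ee_rot: [-3.139, -0.0, 1.921]
wrist_force: [-0.2, 0.4, 0.4]
finger_gap: 85.8
```

Call:
servo_tool(
  rows=[
    [0, 0, 3, 0, 0, 0, 1],
    [0, 0, 6, 0, 0, 0, 1],
    [0, 0, 10, 0, 0, 0, 1],
    [4, -4, 12, 0, 0, 0, 1],
    [7, -9, 12, 0, 0, 0, 1],
  ],
)

```text
time: 39.05
ee_pos: [495.6, 114.9, 169.8]
ee_rot: [3.133, 0.002, 1.925]
wrist_force: [0.7, 0.2, 0.1]
finger_gap: 87.0
```

```bash
cat > meas.py <<'E'
from h import *
log(); t=snap('top')
a=np.radians(110.05);X=np.array([np.cos(a),np.sin(a)]);Y=np.array([-X[1],X[0]]);C=np.array([418.4,252.8])
hsv=cv2.cvtColor(t['pixels'],cv2.COLOR_BGR2HSV)
for k in blobs(t['pixels'],(3,140,40),(25,255,255),30)+blobs(t['pixels'],(3,60,60),(25,255,255),100):
    m=k[:,0].mean(0)
    if 140<m[1]<300:
        r=rect(t,k,76); q=np.array(r[:2])-C
        print(m.round(), cv2.contourArea(k),'z22',rect(t,k,22).tolist(), 'stand@76 %.1f %.1f'%(q@X,q@Y), r[2:].tolist())
E
python3 meas.py
```

```text
39.05 q [0.072, -0.048, 1.86, 0.0, 1.321, -0.282] p [495.6, 114.9, 169.8] r [179.5, 0.1, 110.3] F [0.7, 0.2, 0.1] gap 87.0
[169. 274.] 53.0 z22 [409.7, 198.9, 23.7, 20.6, -75.9] stand@76 -58.0 26.5 [22.5, 19.5, -75.9]
[164. 255.] 31.0 z22 [453.9, 214.7, 37.4, 21.3, -32.7] stand@76 -58.2 -18.1 [35.5, 20.2, -32.7]
[251. 193.] 327.0 z22 [609.0, 0.5, 60.8, 37.7, -6.9] stand@76 -299.8 -86.7 [57.7, 35.8, -6.9]
[157. 289.] 18396.5 z22 [394.9, 232.1, 485.3, 265.3, 0.5] stand@76 -23.5 28.8 [460.6, 251.8, 0.5]
[315. 187.] 332.0 z22 [623.8, -161.0, 60.1, 39.3, 67.9] stand@76 -448.6 -47.4 [57.1, 37.3, 67.9]
```

Call:
servo_tool(
  rows=[
    [2.1, -2, 0, 0, 0, -6, 1],
    [4.2, -4, 0, 0, 0, -12, 1],
    [6.3, -6, 0, 0, 0, -18, 1],
    [8.5, -8, 0, 0, 0, -24, 1],
    [10.7, -9.9, 0, 0, 0, -26.9, 1],
  ],
)

```text
time: 39.6
ee_pos: [599.9, 14.3, 165.3]
ee_rot: [3.141, -0.0, 1.448]
wrist_force: [-0.5, 1.2, 0.3]
finger_gap: 87.0
```

Call:
servo_tool(
  rows=[
    [0, 0, -3, 0, 0, 0, 1],
    [0, 0, -7, 0, 0, 0, 1],
    [0, 0, -10, 0, 0, 0, 1],
    [0, 0, -13, 0, 0, 0, 1],
    [0, 0, -14, 0, 0, 0, 1],
  ],
)

```text
time: 40.1
ee_pos: [596.3, 15.5, 21.4]
ee_rot: [-3.135, 0.0, 1.451]
wrist_force: [-0.8, 1.3, -1.0]
finger_gap: 87.0
```

Call:
servo_tool(
  rows=[
    [0, 0, -1.5, 0, 0, 0, 1],
    [0, 0, -3, 0, 0, 0, 1],
    [0, 0, -4.4, 0, 0, 0, 1],
    [0, 0, -4.4, 0, 0, 0, 1],
    [0, 0, -4.4, 0, 0, 0, 1],
  ],
)

```text
time: 40.6
ee_pos: [599.3, 15.2, -19.2]
ee_rot: [-3.141, -0.0, 1.452]
wrist_force: [0.3, 0.2, 0.3]
finger_gap: 87.4
```

```bash
python3 meas.py
```

```text
40.6 q [-0.106, 0.401, 1.737, 0.0, 1.004, 0.013] p [599.3, 15.2, -19.2] r [-180.0, -0.0, 83.2] F [0.3, 0.2, 0.3] gap 87.4
[170. 266.] 82.0 z22 [426.6, 199.8, 51.0, 27.0, 39.9] stand@76 -62.7 11.2 [48.4, 25.7, 39.9]
[144. 270.] 2103.5 z22 [414.0, 259.2, 196.6, 73.2, -70.0] stand@76 -5.7 3.0 [186.6, 69.5, -70.0]
[315. 187.] 335.0 z22 [623.9, -160.8, 60.5, 39.3, 66.8] stand@76 -448.6 -47.5 [57.5, 37.3, 66.8]
[226. 265.] 18634.5 z22 [434.0, 74.1, 581.2, 260.2, -4.5] stand@76 -177.2 45.4 [551.7, 246.9, -4.5]
```

Call:
servo_tool(
  rows=[
    [0.6, -0.7, 0, 0, 0, 0, 1],
    [0.97, -1.49, 0, 0, 0, 0, 1],
    [0.97, -1.49, 0, 0, 0, 0, 1],
    [0.97, -1.49, 0, 0, 0, 0, 1],
  ],
)

```text
time: 41.05
ee_pos: [609.3, -0.3, -19.0]
ee_rot: [3.141, -0.0, 1.451]
wrist_force: [-0.4, -0.4, 0.1]
finger_gap: 86.9
```

Call:
servo_tool(
  rows=[
    [0, 0, 0, 0, 0, 0, 0.5],
    [0, 0, 0, 0, 0, 0, 0.5],
    [0, 0, 0, 0, 0, 0, 0.5],
    [0, 0, 0, 0, 0, 0, 0.5],
    [0, 0, 0, 0, 0, 0, 0.5],
  ],
)

```text
time: 41.55
ee_pos: [608.9, 0.4, -19.3]
ee_rot: [-3.141, -0.0, 1.452]
wrist_force: [0.3, 0.7, -0.1]
finger_gap: 61.9
```

Call:
servo_tool(
  rows=[
    [0, 0, 0, 0, 0, 0, 0.5],
    [0, 0, 0, 0, 0, 0, 0.5],
    [0, 0, 0, 0, 0, 0, 0.5],
  ],
)

```text
time: 41.85
ee_pos: [609.0, 0.3, -19.3]
ee_rot: [-3.142, -0.0, 1.452]
wrist_force: [1.3, 0.6, -0.6]
finger_gap: 61.6
```

Call:
servo_tool(
  rows=[
    [0, 0, 4, 0, 0, 0, 0.5],
    [0, 0, 8, 0, 0, 0, 0.5],
    [0, 0, 12, 0, 0, 0, 0.5],
    [-2, 2.5, 12, 0, 0, 3, 0.5],
    [-4, 5, 12, 0, 0, 6, 0.5],
  ],
)

```text
time: 42.35
ee_pos: [570.4, 50.1, 103.1]
ee_rot: [3.137, 0.0, 1.557]
wrist_force: [-0.4, 1.0, -1.7]
finger_gap: 62.1
```

Call:
servo_tool(
  rows=[
    [-2.5, 3, 0, 0, 0, 4, 0.5],
    [-5, 6, 0, 0, 0, 8, 0.5],
    [-7.5, 9, 0, 0, 0, 12, 0.5],
    [-10, 12, 0, 0, 0, 16, 0.5],
    [-11, 14, 0, 0, 0, 19, 0.5],
  ],
)

```text
time: 42.85
ee_pos: [456.5, 191.8, 100.4]
ee_rot: [-3.14, -0.001, 1.892]
wrist_force: [0.7, -0.4, -0.3]
finger_gap: 61.6
```

Call:
servo_tool(
  rows=[
    [-2, 2, 0, 0, 0, 1.9, 0.5],
    [-4.16, 3.95, 0, 0, 0, 1.9, 0.5],
    [-4.16, 3.95, 0, 0, 0, 1.9, 0.5],
    [-4.16, 3.95, -2, 0, 0, 1.9, 0.5],
    [-4.16, 3.95, -4, 0, 0, 1.9, 0.5],
  ],
)

```text
time: 43.35
ee_pos: [418.7, 229.9, 61.2]
ee_rot: [3.139, 0.0, 1.922]
wrist_force: [-0.3, -0.2, -1.7]
finger_gap: 61.6
```

Call:
servo_tool(
  rows=[
    [0, 0, -0.5, 0, 0, 0, 0.5],
    [0, 0, -1, 0, 0, 0, 0.5],
    [0, 0, -1, 0, 0, 0, 0.5],
    [0, 0, -1, 0, 0, 0, 0.5],
  ],
)

```text
time: 43.75
ee_pos: [418.1, 229.8, 51.5]
ee_rot: [3.141, 0.0, 1.921]
wrist_force: [-0.1, 0.0, 0.2]
finger_gap: 61.6
```

```bash
python3 meas.py
```

```text
43.75 q [0.337, 0.023, 2.031, -0.0, 1.087, -0.013] p [418.1, 229.8, 51.5] r [179.9, 0.0, 110.1] F [-0.1, 0.0, 0.2] gap 61.6
[ 90. 285.] 2005.0 z22 [372.2, 385.4, 141.1, 131.9, -72.8] stand@76 120.4 -0.7 [134.0, 125.2, -72.8]
[168. 266.] 121.0 z22 [430.0, 202.6, 53.1, 26.2, 21.4] stand@76 -61.4 7.2 [50.4, 24.9, 21.4]
[168. 261.] 726.5 z22 [435.9, 203.2, 76.3, 76.2, -70.2] stand@76 -62.7 1.7 [72.4, 72.3, -70.2]
[187. 194.] 340.0 z22 [604.5, 160.3, 61.2, 37.8, 34.7] stand@76 -155.8 -134.6 [58.0, 35.9, 34.7]
[315. 187.] 331.0 z22 [624.0, -161.0, 60.2, 39.1, 67.4] stand@76 -448.7 -47.5 [57.1, 37.1, 67.4]
```

Call:
servo_tool(
  rows=[
    [0, 0, -0.4, 0, 0, 0, 0.5],
    [0, 0, -0.8, 0, 0, 0, 0.5],
    [0, 0, -1.2, 0, 0, 0, 0.5],
    [0, 0, -1.55, 0, 0, 0, 0.5],
    [0, 0, -1.55, 0, 0, 0, 0.5],
  ],
)

```text
time: 44.3
ee_pos: [417.2, 229.7, 34.9]
ee_rot: [-3.141, -0.0, 1.921]
wrist_force: [0.7, -0.1, -0.5]
finger_gap: 61.8
```

Call:
servo_tool(
  rows=[
    [0, 0, 0, 0, 0, 0, 0.5],
    [0, 0, 0, 0, 0, 0, 0.5],
  ],
)

```text
time: 44.5
ee_pos: [417.3, 229.7, 35.1]
ee_rot: [-3.141, 0.0, 1.921]
wrist_force: [-0.3, -0.1, 0.3]
finger_gap: 61.6
```

Call:
servo_tool(
  rows=[
    [0, 0, 0, 0, 0, 0, 1],
    [0, 0, 0, 0, 0, 0, 1],
    [0, 0, 0, 0, 0, 0, 1],
    [0, 0, 0, 0, 0, 0, 1],
    [0, 0, 1, 0, 0, 0, 1],
  ],
)

```text
time: 45.0
ee_pos: [416.1, 229.3, 44.3]
ee_rot: [-3.139, 0.0, 1.921]
wrist_force: [0.2, 0.1, 0.2]
finger_gap: 85.8
```

Call:
servo_tool(
  rows=[
    [0, 0, 3, 0, 0, 0, 1],
    [0, 0, 6, 0, 0, 0, 1],
    [0, 0, 10, 0, 0, 0, 1],
    [3, -2, 12, 0, 0, 0, 1],
    [6, -4, 12, 0, 0, 0, 1],
  ],
)

```text
time: 45.5
ee_pos: [480.7, 190.6, 170.9]
ee_rot: [3.133, 0.001, 1.923]
wrist_force: [0.6, 0.2, -0.4]
finger_gap: 86.6
```

Call:
servo_tool(
  rows=[
    [3, -1, 0, 0, 0, 3, 1],
    [6, -2, 0, 0, 0, 6, 1],
    [9, -3, 0, 0, 0, 9, 1],
    [12, -3, 0, 0, 0, 12, 1],
    [12.5, -3, 0, 0, 0, 14.6, 1],
  ],
)

```text
time: 46.0
ee_pos: [605.2, 158.8, 165.8]
ee_rot: [3.14, 0.001, 2.176]
wrist_force: [-0.5, 0.8, -0.7]
finger_gap: 87.1
```

```bash
python3 meas.py
```

```text
46.0 q [0.131, 0.241, 1.557, -0.0, 1.342, -0.475] p [605.2, 158.8, 165.8] r [179.9, 0.1, 124.7] F [-0.5, 0.8, -0.7] gap 87.1
[ 75. 284.] 33.5 z22 [383.6, 426.5, 33.2, 9.7, 3.1] stand@76 153.4 -24.3 [31.5, 9.2, 3.1]
[ 99. 279.] 235.0 z22 [397.3, 365.1, 65.8, 45.0, 19.9] stand@76 94.1 -16.6 [62.5, 42.7, 19.9]
[315. 187.] 332.0 z22 [624.0, -161.0, 60.2, 39.1, 67.4] stand@76 -448.7 -47.5 [57.1, 37.1, 67.4]
[124. 243.] 18183.5 z22 [481.8, 303.4, 672.4, 272.6, 3.7] stand@76 11.7 -71.9 [638.2, 258.7, 3.7]
```

Call:
servo_tool(
  rows=[
    [0, 0.1, -3, 0, 0, 0, 1],
    [0, 0.1, -7, 0, 0, 0, 1],
    [0, 0.1, -10, 0, 0, 0, 1],
    [0, 0.1, -13, 0, 0, 0, 1],
    [0, 0.1, -14, 0, 0, 0, 1],
  ],
)

```text
time: 46.55
ee_pos: [599.2, 160.5, 22.1]
ee_rot: [-3.136, -0.003, 2.176]
wrist_force: [-0.8, 0.4, -0.7]
finger_gap: 86.8
```

Call:
servo_tool(
  rows=[
    [0, 0, -1.5, 0, 0, 0, 1],
    [0, 0, -3, 0, 0, 0, 1],
    [0, 0, -4.3, 0, 0, 0, 1],
    [0, 0, -4.3, 0, 0, 0, 1],
    [0, 0, -4.3, 0, 0, 0, 1],
  ],
)

```text
time: 47.05
ee_pos: [602.5, 160.8, -17.7]
ee_rot: [-3.142, -0.0, 2.176]
wrist_force: [0.0, 0.2, 0.1]
finger_gap: 86.9
```

Call:
servo_tool(
  rows=[
    [0, 0, 0, 0, 0, 0, 0.5],
    [0, 0, 0, 0, 0, 0, 0.5],
    [0, 0, 0, 0, 0, 0, 0.5],
    [0, 0, 0, 0, 0, 0, 0.5],
    [0, 0, 0, 0, 0, 0, 0.5],
  ],
)

```text
time: 47.55
ee_pos: [602.7, 160.8, -17.3]
ee_rot: [3.141, 0.0, 2.176]
wrist_force: [-0.1, 0.6, 1.5]
finger_gap: 61.9
```

Call:
servo_tool(
  rows=[
    [0, 0, 0, 0, 0, 0, 0.5],
    [0, 0, 0, 0, 0, 0, 0.5],
    [0, 0, 0, 0, 0, 0, 0.5],
  ],
)

```text
time: 47.85
ee_pos: [602.7, 160.8, -17.3]
ee_rot: [3.141, 0.0, 2.176]
wrist_force: [-0.6, -0.6, 4.2]
finger_gap: 61.6
```

Call:
servo_tool(
  rows=[
    [0, 0, 4, 0, 0, 0, 0.5],
    [0, 0, 8, 0, 0, 0, 0.5],
    [0, 0, 12, 0, 0, 0, 0.5],
    [-3, 1.6, 12, 0, 0, -2, 0.5],
    [-6, 3.2, 12, 0, 0, -5, 0.5],
  ],
)

```text
time: 48.35
ee_pos: [543.2, 192.8, 103.9]
ee_rot: [3.138, 0.001, 2.086]
wrist_force: [-0.2, 0.3, -1.1]
finger_gap: 61.8
```

Call:
servo_tool(
  rows=[
    [-3, 1.6, 0, 0, 0, -2, 0.5],
    [-6, 3.2, 0, 0, 0, -4, 0.5],
    [-9, 4.8, 0, 0, 0, -6, 0.5],
    [-12, 6.5, 0, 0, 0, -8, 0.5],
    [-14.03, 7.8, 0, 0, 0, -9.65, 0.5],
  ],
)

```text
time: 48.85
ee_pos: [399.6, 271.2, 101.5]
ee_rot: [-3.14, -0.0, 1.92]
wrist_force: [-0.2, 0.5, -0.3]
finger_gap: 61.6
```

Call:
servo_tool(
  rows=[
    [0, 0, 0, 0, 0, 0, 0.5],
    [0, 0, -1, 0, 0, 0, 0.5],
    [0, 0, -3, 0, 0, 0, 0.5],
    [0, 0, -5, 0, 0, 0, 0.5],
    [0, 0, -5, 0, 0, 0, 0.5],
  ],
)

```text
time: 49.35
ee_pos: [400.3, 268.8, 48.7]
ee_rot: [-3.135, 0.001, 1.919]
wrist_force: [-0.8, -0.1, -0.4]
finger_gap: 61.9
```

Call:
servo_tool(
  rows=[
    [0, 0, 0, 0, 0, 0, 0.5],
    [0, 0, 0, 0, 0, 0, 0.5],
    [0, 0, 0, 0, 0, 0, 0.5],
  ],
)

```text
time: 49.65
ee_pos: [403.2, 271.0, 53.3]
ee_rot: [3.14, -0.0, 1.92]
wrist_force: [-0.1, -0.5, -0.7]
finger_gap: 61.5
```

```bash
python3 meas.py
```

```text
49.65 q [0.429, 0.04, 2.009, -0.0, 1.091, 0.08] p [403.2, 271.0, 53.3] r [179.9, -0.0, 110.0] F [-0.1, -0.5, -0.7] gap 61.5
[ 65. 299.] 2860.5 z22 [347.8, 448.6, 157.4, 132.4, -66.8] stand@76 184.8 0.5 [149.4, 125.7, -66.8]
[150. 271.] 216.5 z22 [414.1, 247.8, 62.1, 37.7, 39.3] stand@76 -15.8 6.6 [59.0, 35.8, 39.3]
[168. 265.] 65.0 z22 [429.7, 203.0, 51.0, 19.4, 30.8] stand@76 -60.9 7.3 [48.4, 18.4, 30.8]
[158. 266.] 1333.0 z22 [426.8, 224.9, 123.5, 74.2, -70.9] stand@76 -40.4 2.8 [117.2, 70.5, -70.9]
[315. 187.] 332.5 z22 [624.1, -161.0, 60.4, 38.9, 66.8] stand@76 -448.7 -47.6 [57.3, 36.9, 66.8]
```

Call:
servo_tool(
  rows=[
    [0, 0, -0.4, 0, 0, 0, 0.5],
    [0, 0, -0.8, 0, 0, 0, 0.5],
    [0, 0, -1.2, 0, 0, 0, 0.5],
    [0, 0, -1.5, 0, 0, 0, 0.5],
    [0, 0, -1.55, 0, 0, 0, 0.5],
  ],
)

```text
time: 50.2
ee_pos: [401.8, 270.7, 36.6]
ee_rot: [-3.141, 0.0, 1.92]
wrist_force: [-2.8, -2.4, 4.5]
finger_gap: 61.9
```

Call:
servo_tool(
  rows=[
    [0, 0, 0, 0, 0, 0, 0.5],
    [0, 0, 0, 0, 0, 0, 0.5],
  ],
)

```text
time: 50.4
ee_pos: [402.0, 270.7, 36.6]
ee_rot: [-3.142, 0.0, 1.92]
wrist_force: [-0.0, -0.1, 0.2]
finger_gap: 61.8
```

Call:
servo_tool(
  rows=[
    [0, 0, 0, 0, 0, 0, 1],
    [0, 0, 0, 0, 0, 0, 1],
    [0, 0, 0, 0, 0, 0, 1],
    [0, 0, 0, 0, 0, 0, 1],
    [0, 0, 1, 0, 0, 0, 1],
  ],
)

```text
time: 50.9
ee_pos: [400.9, 270.2, 45.8]
ee_rot: [-3.139, 0.0, 1.92]
wrist_force: [-0.0, -0.3, 0.7]
finger_gap: 85.6
```

Call:
servo_tool(
  rows=[
    [0, 0, 3, 0, 0, 0, 1],
    [0, 0, 7, 0, 0, 0, 1],
    [0, 0, 11, 0, 0, 0, 1],
    [1.5, -3, 12, 0, 0, 4, 1],
    [3, -6, 12, 0, 0, 8, 1],
  ],
)

```text
time: 51.4
ee_pos: [434.3, 211.3, 171.0]
ee_rot: [3.135, 0.001, 2.065]
wrist_force: [1.1, -0.5, -0.9]
finger_gap: 87.3
```

Call:
servo_tool(
  rows=[
    [2, -4, 0, 0, 0, 4, 1],
    [4, -8, 0, 0, 0, 8, 1],
    [6, -12, 0, 0, 0, 12, 1],
    [8, -16, 0, 0, 0, 16, 1],
    [10, -19.5, 0, 0, 0, 20, 1],
  ],
)

```text
time: 51.9
ee_pos: [532.9, 13.6, 167.8]
ee_rot: [3.141, 0.001, 2.411]
wrist_force: [0.2, 1.0, 0.2]
finger_gap: 87.3
```

Call:
servo_tool(
  rows=[
    [2, -4, 0, 0, 0, 4, 1],
    [4, -8, 0, 0, 0, 8, 1],
    [6, -12, 0, 0, 0, 12, 1],
    [8, -16, 0, 0, 0, 16, 1],
    [9.2, -17.7, 0, 0, 0, 19.4, 1],
  ],
)

```text
time: 52.4
ee_pos: [625.0, -165.2, 167.5]
ee_rot: [-3.141, 0.001, 2.747]
wrist_force: [-0.1, -0.1, 0.9]
finger_gap: 87.0
```

Call:
servo_tool(
  rows=[
    [0, 0, 0, 0, 0, 0, 1],
    [0, 0, 0, 0, 0, 0, 1],
  ],
)

```text
time: 52.6
ee_pos: [623.9, -161.3, 166.9]
ee_rot: [3.141, -0.001, 2.746]
wrist_force: [0.7, -0.1, -0.8]
finger_gap: 87.1
```

```bash
python3 meas.py; python3 -c "
from h import *
s=snap('scene');t=snap('top'); a=cv2.resize(s['pixels'][75:145,245:325],None,fx=5,fy=5,interpolation=cv2.INTER_CUBIC); b=cv2.resize(t['pixels'][235:305,100:180],None,fx=5,fy=5,interpolation=cv2.INTER_CUBIC)
cv2.imwrite('pics/g13.png',np.hstack([a,b]))"
```

```text
52.6 q [-0.376, 0.286, 1.501, 0.0, 1.356, -1.551] p [623.9, -161.3, 166.9] r [180.0, -0.0, 157.3] F [0.7, -0.1, -0.8] gap 87.1
[133. 278.] 74.0 z22 [398.9, 284.5, 52.0, 20.4, 16.2] stand@76 21.7 8.2 [49.3, 19.4, 16.2]
[384. 156.] 78.5 z22 [704.9, -346.5, 87.4, 45.8, 68.0] stand@76 -640.5 -59.3 [83.0, 43.5, 68.0]
[144. 271.] 2238.5 z22 [413.8, 259.1, 196.6, 73.5, -70.1] stand@76 -5.6 3.2 [186.6, 69.7, -70.1]
[342. 250.] 31287.5 z22 [481.3, -236.2, 784.1, 294.3, -18.0] stand@76 -469.3 104.2 [744.3, 279.3, -18.0]
```

View pics/g13.png

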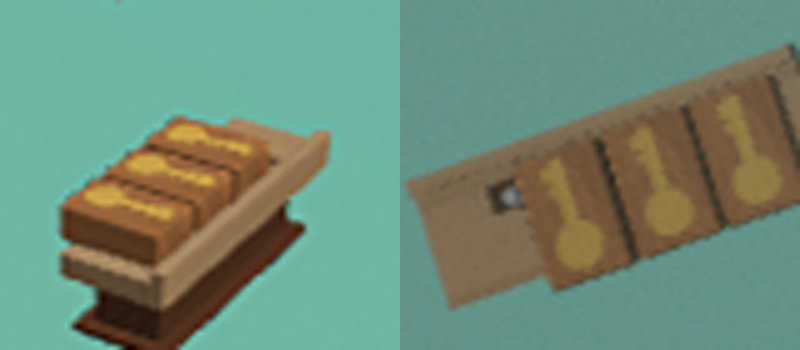

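Call:
servo_tool(
  rows=[
    [0, 0, -3, 0, 0, 0, 1],
    [0, 0, -7, 0, 0, 0, 1],
    [0, 0, -10, 0, 0, 0, 1],
    [0, 0, -13, 0, 0, 0, 1],
    [0, 0, -14, 0, 0, 0, 1],
  ],
)

```text
time: 53.25
ee_pos: [621.2, -159.0, 23.2]
ee_rot: [-3.142, -0.006, 2.749]
wrist_force: [-1.0, 0.6, -0.5]
finger_gap: 86.9
```

Call:
servo_tool(
  rows=[
    [0, 0, -1.5, 0, 0, 0, 1],
    [0, 0, -3, 0, 0, 0, 1],
    [0, 0, -4.4, 0, 0, 0, 1],
    [0, 0, -4.4, 0, 0, 0, 1],
    [0, 0, -4.4, 0, 0, 0, 1],
  ],
)

```text
time: 53.75
ee_pos: [624.1, -161.3, -17.2]
ee_rot: [3.142, -0.0, 2.748]
wrist_force: [0.7, 0.2, 0.6]
finger_gap: 87.0
```

```bash
python3 -c "
from h import *
log()"
```

```text
53.75 q [-0.375, 0.488, 1.61, 0.0, 1.043, -1.552] p [624.1, -161.3, -17.2] r [180.0, -0.0, 157.4] F [0.7, 0.2, 0.6] gap 87.0
```

Call:
servo_tool(
  rows=[
    [0, 0, -0.1, 0, 0, 0, 0.5],
    [0, 0, -0.1, 0, 0, 0, 0.5],
    [0, 0, -0.1, 0, 0, 0, 0.5],
    [0, 0, -0.1, 0, 0, 0, 0.5],
    [0, 0, -0.1, 0, 0, 0, 0.5],
  ],
)

```text
time: 54.25
ee_pos: [624.4, -161.4, -17.8]
ee_rot: [-3.142, 0.001, 2.748]
wrist_force: [-0.8, 0.1, 1.5]
finger_gap: 61.7
```

Call:
servo_tool(
  rows=[
    [0, 0, 0, 0, 0, 0, 0.5],
    [0, 0, 0, 0, 0, 0, 0.5],
    [0, 0, 0, 0, 0, 0, 0.5],
  ],
)

```text
time: 54.55
ee_pos: [624.4, -161.4, -17.8]
ee_rot: [-3.142, 0.001, 2.748]
wrist_force: [-0.9, 0.6, 3.4]
finger_gap: 61.8
```

Call:
servo_tool(
  rows=[
    [0, 0, 4, 0, 0, 0, 0.5],
    [0, 0, 8, 0, 0, 0, 0.5],
    [0, 0, 12, 0, 0, 0, 0.5],
    [-2, 3.9, 12, 0, 0, -4, 0.5],
    [-4, 7.8, 12, 0, 0, -8, 0.5],
  ],
)

```text
time: 55.05
ee_pos: [585.0, -83.6, 103.5]
ee_rot: [3.14, 0.004, 2.603]
wrist_force: [0.0, 0.4, -1.1]
finger_gap: 61.4
```

Call:
servo_tool(
  rows=[
    [-2, 4, 0, 0, 0, -4, 0.5],
    [-4, 8, 0, 0, 0, -8, 0.5],
    [-6, 12, 0, 0, 0, -12, 0.5],
    [-8, 16, 0, 0, 0, -16, 0.5],
    [-10, 20, 0, 0, 0, -20, 0.5],
  ],
)

```text
time: 55.55
ee_pos: [482.8, 118.1, 101.4]
ee_rot: [-3.141, -0.0, 2.256]
wrist_force: [0.6, 0.8, -0.7]
finger_gap: 61.5
```

Call:
servo_tool(
  rows=[
    [-2, 4, 0, 0, 0, -4, 0.5],
    [-4, 8, 0, 0, 0, -8, 0.5],
    [-6, 12, 0, 0, 0, -12, 0.5],
    [-8, 16, 0, 0, 0, -16, 0.5],
    [-9.6, 19.3, 0, 0, 0, -19.4, 0.5],
  ],
)

```text
time: 56.05
ee_pos: [386.4, 311.5, 101.5]
ee_rot: [-3.141, -0.0, 1.918]
wrist_force: [0.5, -0.0, -0.0]
finger_gap: 61.7
```

Call:
servo_tool(
  rows=[
    [0, 0, 0, 0, 0, 0, 0.5],
    [0, 0, -1, 0, 0, 0, 0.5],
    [0, 0, -3, 0, 0, 0, 0.5],
    [0, 0, -4.8, 0, 0, 0, 0.5],
    [0, 0, -4.8, 0, 0, 0, 0.5],
  ],
)

```text
time: 56.55
ee_pos: [386.2, 307.0, 50.3]
ee_rot: [-3.135, 0.001, 1.919]
wrist_force: [-1.4, -0.8, -1.3]
finger_gap: 61.7
```

Call:
servo_tool(
  rows=[
    [0, 0, 0, 0, 0, 0, 0.5],
    [0, 0, 0, 0, 0, 0, 0.5],
    [0, 0, 0, 0, 0, 0, 0.5],
  ],
)

```text
time: 56.85
ee_pos: [389.1, 309.9, 54.8]
ee_rot: [3.14, -0.0, 1.92]
wrist_force: [-0.3, -0.1, -0.4]
finger_gap: 62.0
```

```bash
python3 -c "
from h import *
log()"
```

```text
56.85 q [0.514, 0.065, 1.979, -0.0, 1.095, 0.165] p [389.1, 309.9, 54.8] r [179.9, -0.0, 110.0] F [-0.3, -0.1, -0.4] gap 62.0
```

Call:
servo_tool(
  rows=[
    [0, 0, -0.4, 0, 0, 0, 0.5],
    [0, 0, -0.8, 0, 0, 0, 0.5],
    [0, 0, -1.2, 0, 0, 0, 0.5],
    [0, 0, -1.6, 0, 0, 0, 0.5],
    [0, 0, -1.7, 0, 0, 0, 0.5],
  ],
)

```text
time: 57.35
ee_pos: [387.5, 309.5, 36.1]
ee_rot: [-3.14, 0.0, 1.92]
wrist_force: [-2.0, -1.6, 4.8]
finger_gap: 61.7
```

Call:
servo_tool(
  rows=[
    [0, 0, 0, 0, 0, 0, 0.5],
    [0, 0, 0, 0, 0, 0, 0.5],
  ],
)

```text
time: 57.55
ee_pos: [388.2, 309.8, 36.7]
ee_rot: [3.141, -0.0, 1.92]
wrist_force: [0.6, -0.4, -0.4]
finger_gap: 61.6
```

Call:
servo_tool(
  rows=[
    [0, 0, 0, 0, 0, 0, 1],
    [0, 0, 0, 0, 0, 0, 1],
    [0, 0, 0, 0, 0, 0, 1],
    [0, 0, 0, 0, 0, 0, 1],
    [0, 0, 1, 0, 0, 0, 1],
  ],
)

```text
time: 58.05
ee_pos: [386.9, 309.1, 45.8]
ee_rot: [-3.139, 0.001, 1.92]
wrist_force: [0.8, -0.5, -0.3]
finger_gap: 85.8
```

Call:
servo_tool(
  rows=[
    [0, 0, 3, 0, 0, 0, 1],
    [0, 0, 7, 0, 0, 0, 1],
    [0, 0, 11, 0, 0, 0, 1],
    [1.5, -3, 12, 0, 0, 0, 1],
    [2, -6, 12, 0, 0, 0, 1],
  ],
)

```text
time: 58.55
ee_pos: [410.8, 250.4, 171.0]
ee_rot: [3.134, 0.0, 1.922]
wrist_force: [0.9, 0.5, 0.0]
finger_gap: 86.9
```

Call:
servo_tool(
  rows=[
    [0, -4, 0, 0, 0, 0, 1],
    [0, -8, 0, 0, 0, 0, 1],
    [0, -12, 0, 0, 0, 0, 1],
    [0, -16, 0, 0, 0, 0, 1],
    [0, -20, 0, 0, 0, 0, 1],
  ],
)

```text
time: 59.05
ee_pos: [408.1, 48.3, 167.7]
ee_rot: [3.14, 0.001, 1.921]
wrist_force: [0.9, -1.0, -0.7]
finger_gap: 87.0
```

Call:
servo_tool(
  rows=[
    [0, -4, 0, 0, 0, 0, 1],
    [0, -8, 0, 0, 0, 0, 1],
    [0, -12, 0, 0, 0, 0, 1],
    [0, -16, 0, 0, 0, 0, 1],
    [0, -20, 0, 0, 0, 0, 1],
  ],
)

```text
time: 59.55
ee_pos: [408.0, -152.0, 167.8]
ee_rot: [3.141, 0.001, 1.92]
wrist_force: [1.1, -0.1, 0.3]
finger_gap: 87.0
```

```bash
python3 -c "
from h import *
log()
s=snap('scene');t=snap('top','t14.png'); cv2.imwrite('pics/s14.png',s['pixels']); a=cv2.resize(s['pixels'][75:145,245:325],None,fx=5,fy=5,interpolation=cv2.INTER_CUBIC); b=cv2.resize(t['pixels'][235:305,100:180],None,fx=5,fy=5,interpolation=cv2.INTER_CUBIC)
cv2.imwrite('pics/g14.png',np.hstack([a,b]))
X=np.array([-.343,.939]);Y=np.array([-.939,-.343]);C=np.array([418.4,252.8])
for k in blobs(t['pixels'],(10,150,100),(28,255,255),8):
    m=k[:,0].mean(0)
    if m[0]<200 and 230<m[1]<310:
        q=onz(t,*m,76)[:2]-C; print('key centre stand xy',(q@X).round(1),(q@Y).round(1),cv2.contourArea(k),rect(t,k,76)[2:])
"
```

```text
59.55 q [-0.538, -0.232, 2.028, 0.0, 1.344, -0.888] p [408.0, -152.0, 167.8] r [179.9, 0.1, 110.0] F [1.1, -0.1, 0.3] gap 87.0
key centre stand xy 65.4 21.9 32.0 [18.  16.1  2.5]
key centre stand xy 64.9 -5.2 13.0 [24.4 11.2 35.7]
```

View pics/g14.png

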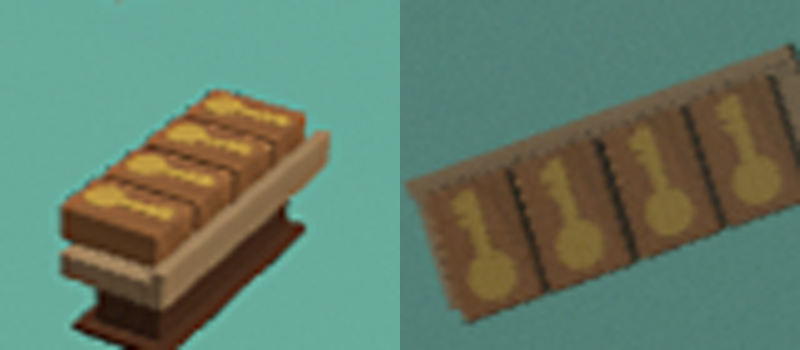

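```bash
python3 -c "
from h import *
t=snap('top'); g=cv2.resize(t['pixels'],None,fx=4,fy=4,interpolation=cv2.INTER_CUBIC); h=cv2.cvtColor(g,cv2.COLOR_BGR2HSV)
for p in ((493,274),(580,245),(450,210),(757,179),(620,230)):
    u=100+(p[0]-400)/5; v=235+p[1]/5; print(p,h[int(v*4),int(u*4)])
X=np.array([-.343,.9393]);Y=np.array([-.9393,-.343]);C=np.array([418.4,252.8])
def prof(y0s,xs,ax):
    out=[]
    for a in xs:
        vals=[]
        for b in y0s:
            P=C+(a*X+b*Y if ax=='x' else b*X+a*Y); u,v=proj(t,[*P,76]); vals.append(cv2.getRectSubPix(g,(1,1),(float(u*4+1.5),float(v*4+1.5)))[0,0].astype(float))
        out.append(np.mean(vals,0))
    return np.array(out)
xs=np.arange(-92,92,1.0); p=prof(np.arange(28,36,1),xs,'x').sum(1)
print('dark minima x',[(x,round(v)) for x,v,a,b in zip(xs[1:-1],p[1:-1],p[:-2],p[2:]) if v<a and v<=b and v<np.median(p)-25])
ys=np.arange(-40,48,2.0)
for x0 in(-64,-21,21,64):
    q=prof(np.arange(x0+8,x0+15,1),ys,'y'); print(x0,list(zip(ys.astype(int).tolist(),(q[:,2]).round().astype(int).tolist(),(q[:,0]).round().astype(int).tolist())))
"
```

```text
(493, 274) [ 21 150 126]
(580, 245) [ 20 147 125]
(450, 210) [ 15 138 107]
(757, 179) [ 21 137 123]
(620, 230) [ 14 126  73]
dark minima x [(np.float64(-85.0), 144), (np.float64(-43.0), 135), (np.float64(0.0), 122), (np.float64(43.0), 122)]
-64 [(-40, 83, 119), (-38, 83, 119), (-36, 83, 120), (-34, 84, 113), (-32, 100, 88), (-30, 112, 74), (-28, 109, 71), (-26, 105, 69), (-24, 96, 62), (-22, 101, 54), (-20, 102, 51), (-18, 101, 50), (-16, 101, 50), (-14, 102, 52), (-12, 103, 51), (-10, 102, 51), (-8, 102, 52), (-6, 102, 51), (-4, 101, 51), (-2, 101, 51), (0, 99, 49), (2, 100, 49), (4, 102, 51), (6, 102, 50), (8, 101, 50), (10, 100, 51), (12, 100, 50), (14, 101, 52), (16, 106, 53), (18, 108, 53), (20, 112, 53), (22, 112, 53), (24, 111, 53), (26, 109, 51), (28, 105, 51), (30, 101, 51), (32, 101, 51), (34, 100, 51), (36, 97, 47), (38, 80, 59), (40, 77, 106), (42, 83, 119), (44, 83, 119), (46, 83, 117)]
-21 [(-40, 83, 119), (-38, 82, 118), (-36, 81, 119), (-34, 86, 111), (-32, 102, 83), (-30, 109, 72), (-28, 106, 69), (-26, 103, 66), (-24, 98, 60), (-22, 101, 52), (-20, 101, 50), (-18, 1
[... 1125 characters left out ...]
44, 82, 118), (46, 81, 117)]
64 [(-40, 83, 118), (-38, 82, 118), (-36, 82, 119), (-34, 85, 112), (-32, 100, 84), (-30, 108, 68), (-28, 107, 67), (-26, 101, 65), (-24, 94, 55), (-22, 102, 49), (-20, 102, 46), (-18, 103, 47), (-16, 104, 46), (-14, 105, 47), (-12, 105, 48), (-10, 101, 45), (-8, 101, 45), (-6, 103, 45), (-4, 102, 46), (-2, 101, 45), (0, 100, 44), (2, 101, 46), (4, 100, 45), (6, 102, 47), (8, 102, 47), (10, 100, 46), (12, 102, 46), (14, 105, 45), (16, 107, 47), (18, 110, 47), (20, 114, 48), (22, 114, 49), (24, 113, 49), (26, 110, 47), (28, 107, 48), (30, 103, 46), (32, 100, 44), (34, 100, 45), (36, 94, 39), (38, 76, 63), (40, 78, 111), (42, 82, 119), (44, 82, 117), (46, 83, 119)]
```

```bash
python3 -c "
from bench import manip
print(manip.finish_job())"
```

```text
the job is handed in; nothing more can be done
None
```

The job is handed in. The board is turned over and seated on the stand's pins with the rail up. All four fobs lie flat on it in one row, each with a short end at the rail. No verdict came back, so this rests on my own checks.

**How the board was turned:**
- The real fingertips end about 27 mm short of the reported TCP. I found this by touching the board from above and corrected for it in every later move.
- On the first grasp the fingers were not fully open when they came down, so they knocked the board off its pins onto its long edge.
- I worked from there instead of using the rack. I pushed the board over flat, slid it clear of the stand, and regripped it once to get the half turn before seating it.

**Last checks:**
- **Board:** the pins show in their holes, and it came to rest at the height expected for a seated board. Its centre measured within about 2 mm of the stand's.
- **Fob spacing:** the gaps between fobs lie at about -43, 0 and +43 mm along the board. That is roughly 43 mm between fob centres, against a limit of 46 mm.
- **Fob position:** all four are centred about 7 mm across the board, inside the 3 to 12.5 mm limit. That leaves under 1–2 mm at the rail.
- **Flatness:** they look flat and square in both views; I did not measure tilt separately.
- **Disagreements:** camera readings of the board just before seating scattered by up to about 3 mm, so I relied on the contact forces there. My colour mask read only one of the four keys at the end, so the spacing comes from brightness profiles instead.
- **Other items:** I never went near the bowl, candle jar or plant pot, but I did not re-measure them. The arm ended clear of everything.

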